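Check in a used coupling hub and stock the drawer

TASK

Put the coupling hubs away: first pull the cabinet's top drawer out to its stop, then stand the dark used hub with the red claws on the caliper's rest and slide the jaw shut until both jaws press on it, firmly but without forcing it, with your hand off the hub. Slide the jaw back well clear (a finger's breadth or more) while the hub still stands there, and only then lift it out and stand it in the drawer's red-lined bay. Stand every new silver hub upright in the black-lined bay beside it, push the drawer fully home, and leave the lower drawer shut and the grease tin, carton and spanner where they are.

Things in the scene. Friction and masses are not known exactly. Their poses are not given: they have to be found in the camera images.
- cabinet: grey steel bench cabinet with two blue drawer fronts, fixed; 300 deep (x), 360 wide (y), 165 tall; origin under the middle of the carcass's front face; x points into the cabinet, so the drawers slide out along its -x; a yellow parts bin, 70 tall, is fixed on its top, 120 mm or more behind the front
- drawer (a joint): top drawer's travel in m: 0 shut, 0.190 fully out at its stop; slides towards the cabinet's -x with about 1.5 N of friction and stays where it is left. Its front panel is 12 thick, 76 high and has its top edge 3 mm below the cabinet's top. Inside: floor 91 mm above the bench, 332 wide, side walls 50 high, 266 long; fully out, the first 190 mm behind the front panel stand clear of the cabinet
- drawer_handle (a point): middle of the top drawer's handle: a horizontal round steel bar, 10 in diameter and 120 long along the cabinet's y, 42 mm in front of the front panel, 135 mm above the bench (30 mm below the cabinet's top); can be pinched from above with the fingers closing along the cabinet's x
- bay_used (a point): point on the floor of the drawer's red-lined bay, mid-width and 45 mm behind the front panel; axes as the cabinet's. The bay is 92 wide (y), on the cabinet's -y side, and runs the drawer's whole length; a 4 thick, 40 high aluminium divider parts it from the other bay
- bay_new (a point): point on the floor of the drawer's black-lined bay, mid-width and 45 mm behind the front panel; axes as the cabinet's. The bay is 236 wide (y): room for three hubs side by side, 75 mm apart, and runs the drawer's whole length
- lower_drawer (a joint): travel of the lower drawer in m, 0 shut; it is to stay shut
- caliper: 200 mm digital caliper held jaws-up in a green bench stand, fixed; the base is 90 by 300 by 12; origin on the bench under the beam; the steel beam runs along its y, from y = -165 to 125 mm, top edge 45 mm above the bench, with a clamp 58 mm high on its tail; the fixed jaw stands at its +y end
- fixed_jaw: the caliper's fixed steel jaw, 10 wide (x), standing up to 90 mm above the bench; origin on the bench below the middle of its measuring face, which faces the caliper's -y (90 mm along y from the caliper's origin); axes as the caliper's
- caliper_rest (a point): point on the top of the caliper's rest, 45 mm above the bench: where the middle of a 60 mm hub's underside comes when the hub touches the fixed jaw; axes as the caliper's. The rest is a dark steel block, 70 (x) by 55 (y), from 33 to 88 mm along the caliper's y, beside the fixed jaw
- jaw (a joint): how far the sliding jaw has been closed, in m: 0 is 110 mm open between the jaw faces, 0.050 is 60 mm open (shut on a hub), 0.053 is its end; it slides along the caliper's y (towards the fixed jaw as it grows) with about 2 N of friction and stays where it is left
- jaw_head (a point): middle of the top of the sliding jaw's black head (orange thumb pad on it), 70 mm above the bench; the head is 22 wide (caliper's x), 66 long (y) and 50 tall, and can be pinched from above across its width; the jaw blade itself, 10 wide, stands ahead of it with its face 43 mm from this point and its top 90 mm above the bench
- hub_used: used jaw-coupling hub, dark, with three red claws; 60 mm in diameter, 50 mm tall (34 mm body, then three 16 mm claws on top within the same diameter), standing upright; about 0.3 kg; origin: centre of its underside, z up along its axis
- hub_a: new jaw-coupling hub, silver aluminium all over, not always present; 60 mm in diameter, 50 mm tall (34 mm body, then three 16 mm claws on top within the same diameter), standing upright; about 0.3 kg; origin: centre of its underside, z up along its axis
- hub_b: new jaw-coupling hub, silver aluminium all over, not always present; 60 mm in diameter, 50 mm tall (34 mm body, then three 16 mm claws on top within the same diameter), standing upright; about 0.3 kg; origin: centre of its underside, z up along its axis
- hub_c: new jaw-coupling hub, silver aluminium all over, not always present; 60 mm in diameter, 50 mm tall (34 mm body, then three 16 mm claws on top within the same diameter), standing upright; about 0.3 kg; origin: centre of its underside, z up along its axis
- grease_tin: red grease tin with a white label and a red cap, 72 in diameter, 100 tall; leave alone; origin: centre of its underside
- carton: cardboard carton, 100 x 150 x 80; leave alone; origin: centre of its underside
- spanner: steel spanner, 190 long, lying on the bench; leave alone; origin: under its middle
Mind the look-alikes: they are no part of the job. What is shaped like the hub_b but turquoise is not meant. What is shaped like the hub_used but purple is not meant.

How it is judged:
On the way, in this order (a step that is already met when the one before it is completed fails the run):
1. the top drawer is pulled out to its stop (value of joint drawer above 0.184 m), for 0.2 s.
2. the used hub stands free on the caliper's rest with both jaws pressing on it (contact force between fixed_jaw and hub_used above 2 N and value of joint jaw above 0.046 m and horizontal distance between hub_used and caliper_rest below 0.025 m and z of hub_used in the frame of caliper_rest between -0.005 and 0.006 m and angle between hub_used's own z axis and vertical below 0.1 rad and contact force between the fingers and hub_used below 0.5 N), for 0.2 s.
3. the jaw is slid back at least 10 mm while the used hub still stands on the rest (value of joint jaw below 0.04 m and horizontal distance between hub_used and caliper_rest below 0.025 m and z of hub_used in the frame of caliper_rest between -0.005 and 0.006 m and angle between hub_used's own z axis and vertical below 0.1 rad and contact force between the fingers and hub_used below 0.5 N), for 0.1 s.
4. every hub stands upright in its bay of the open drawer, let go (value of joint drawer above 0.12 m and y of hub_used in the frame of bay_used between -0.03 and 0.03 m and x of hub_used in the frame of bay_used between -0.025 and 0.205 m and z of hub_used in the frame of bay_used between -0.006 and 0.008 m and angle between each of hub_used, hub_a, hub_b, hub_c's own z axis and vertical below 0.12 rad and y of hub_a in the frame of bay_new between -0.102 and 0.102 m and x of hub_a in the frame of bay_new between -0.025 and 0.205 m and z of hub_a in the frame of bay_new between -0.006 and 0.008 m and y of hub_b in the frame of bay_new between -0.102 and 0.102 m and x of hub_b in the frame of bay_new between -0.025 and 0.205 m and z of hub_b in the frame of bay_new between -0.006 and 0.008 m and y of hub_c in the frame of bay_new between -0.102 and 0.102 m and x of hub_c in the frame of bay_new between -0.025 and 0.205 m and z of hub_c in the frame of bay_new between -0.006 and 0.008 m and contact force between the fingers and hub_used below 0.5 N and contact force between the fingers and hub_a below 0.5 N and contact force between the fingers and hub_b below 0.5 N and contact force between the fingers and hub_c below 0.5 N), for 0.2 s.
5. the drawer is pushed fully home (value of joint drawer below 0.006 m), for 0.2 s.
At the end, for the whole second after the job is handed in: the top drawer is shut to within 6 mm, the lower drawer still shut; the used hub stands upright (within 7 degrees) on the floor of the red-lined bay and every new hub present stands so in the black-lined bay, all at rest (value of joint drawer below 0.006 m and value of joint lower_drawer below 0.01 m and y of hub_used in the frame of bay_used between -0.03 and 0.03 m and x of hub_used in the frame of bay_used between -0.025 and 0.205 m and z of hub_used in the frame of bay_used between -0.006 and 0.008 m and angle between each of hub_used, hub_a, hub_b, hub_c's own z axis and vertical below 0.12 rad and y of hub_a in the frame of bay_new between -0.102 and 0.102 m and x of hub_a in the frame of bay_new between -0.025 and 0.205 m and z of hub_a in the frame of bay_new between -0.006 and 0.008 m and y of hub_b in the frame of bay_new between -0.102 and 0.102 m and x of hub_b in the frame of bay_new between -0.025 and 0.205 m and z of hub_b in the frame of bay_new between -0.006 and 0.008 m and y of hub_c in the frame of bay_new between -0.102 and 0.102 m and x of hub_c in the frame of bay_new between -0.025 and 0.205 m and z of hub_c in the frame of bay_new between -0.006 and 0.008 m and linear speed of each of hub_used, hub_a, hub_b, hub_c below 0.02 m/s); the robot touches nothing.
It fails at once if the grease tin is pushed more than 30 mm or tipped over (distance of grease_tin from where it was at the start of the episode above 0.03 m or angle between grease_tin's own z axis and vertical above 0.5 rad).
It fails at once if the carton is pushed more than 30 mm (distance of carton from where it was at the start of the episode above 0.03 m).
It fails at once if the spanner is pushed more than 30 mm (distance of spanner from where it was at the start of the episode above 0.03 m).
It fails at once if the lower drawer is pulled open (value of joint lower_drawer above 0.03 m).
It fails at once if the caliper is forced: the jaws press on the hub with more than 60 N (contact force between fixed_jaw and hub_used above 60 N).
Of hub_a, hub_b, hub_c only 2 to 3 are there at a start; the rules pass over those that are not, and their reading is None.
At some moment in a run one of hub_a, hub_b, hub_c may be knocked a few centimetres aside while the robot is not near it.
It also fails if it takes over 210 s, if anything falls off the work surface, if the arm or the gripper's body presses on something with over 40 N, if the wrist force passes 120 N, or if a joint passes its speed limit or range.

ROBOT

A 6-joint arm with a two-finger parallel gripper is mounted at the origin on the work surface. World frame = base frame: x ahead of the robot, y to its left, z up, the work surface at z = 0. Lengths are in m, angles in rad, forces in N, time in s.
With the tool pointing down it reaches from about 0.35 to 0.775 m from the base axis. Payload 5.5 kg.
Tool frame: the origin (TCP) lies midway between the tips of the shut fingers; the grasp point (between the pads) lies 19 mm behind it; z points along the fingers, y is the line along which they close (so a half turn about z gives the same grasp; the last joint's range is limited). The gripper opens to 85 mm and grips with 20 to 120 N. Pads are 22 mm wide; open, the fingers measure 114 mm over their backs; the gripper's body (76 mm by 85 mm) begins 54 mm behind the grasp point. The pads swing forward as they close: fully open they stand 13 mm farther back than shut.
Start: joints at [-0.14, 0.313, 0.046, 1.304, 0, 1.431], TCP at [0.575, -0, 0.206] pointing down, gripper open.
Joint ranges: [-2.76, 2.76], [-0.86, 1.69], [-1.03, 1.26], [-2.2, 2.34], [-1.47, 1.5], [-3.14, 3.14]. Speed limits (rad/s): [2.57, 2.57, 3.14, 3.14, 3.14, 3.14].

INTERFACE

Orientations are given as a unit quaternion [w, x, y, z].
In Python, from workcell import get_state, read_camera, camera_info, hand_in, recognise gives the robot as it stands.
- The arm moves only by the tool arm_command, never from a script. Its argument "moves" is one flat list of numbers, 7 for each row, row after row: the opening, from -1 (shut) to 1 (fully open), then the shift along the tool's x, y, z in mm, then the turn, a rotation vector about the tool's x, y, z in rad. A call has 1 to 8 rows; each row shifts and turns the commanded pose from where the row before left it, along the tool's axes as they then stand; what a row does not reach is not made up. A row lasts 1/8 s, in which the tool goes at most 62.5 mm and 10.7 degrees, less where a joint would pass 70% of its speed; a pose out of reach is approached as far as the arm can. A call with a gripper value outside its range is refused whole. The fingers move at their own pace and stop on an object; "newtons" is the grip in N (left out, the last holds). Time passes only in rows, so rows that do not move let the fingers close. It gives the time, the measured TCP pose, the force, the opening and the grip force at its end, in the units of the state.
- get_state(): the state, without advancing time (a new reading comes with each control period).
- read_camera(name): name is "scene" or "side" or "wrist"; returns (picture, depth): 480x640x3 uint8, blue, green, red; 480x640 float32, m along the optical axis (not along the pixel's ray), 0 where there is no reading.
- camera_info(name): a dict with "fovy" (degrees; the focal length in pixels is half the picture's height over the tangent of half this angle, whatever the lens; pixels are square), "cx", "cy" (the principal point, pixels), "eye" and "orientation" of the camera in the world; the wrist camera has in their place "tool_from_camera" (4x4, takes a point from camera to tool coordinates, whose origin is the TCP and whose axes are the flange's). Camera axes: x right, y down, z forward; pixel columns grow to the right and rows downward; lengths in m; the calibration is good to about 2 mm. A picture is of the moment at which its call begins: read the wrist's pose just before it. camera_info takes no time and is no camera call.
- hand_in(): hands the job in; it is judged then, once.
Trained networks look in the newest picture that a camera, given by its name, has taken for a name from the list of things; names that differ only in an ending like _2 or _b are one class to them, and where a whole thing is asked for, a point or a joint stands for the part that bears it (a point fixed in the world has none). Each returns a list of dicts, best first, with "confidence" (0 to 1); they miss things now and then, are a little off and sometimes report something else, mostly with a low value. They report only what shows in the picture. A call takes as long as a camera call. They do not tell look-alikes from the thing itself.
- recognise(camera, label): "point" ([column, row] in pixels, amid what is visible of it).
The state is a dict: "clock": time; "joint_pos": joint angles; "qvel": joint speeds; "tau": joint torques, N m; "tcp_pos": TCP position; "orientation": TCP orientation; "wrist_force": force on the tool from outside, world axes, zero at the start; "ft_torque": the same for the moment, N m; "finger_gap": finger opening in m; "grip_force": force on a finger pad.
Only numpy, scipy, OpenCV 4.12 (cv2) and the standard library are available. Lean on these libraries where they do the work, as an engineer would, in place of code of your own. Each camera call takes 0.05 s, during which the arm holds its last target. There are 200 camera calls.

## Working session

There is one attempt and no reset: what is moved stays moved. The work goes in short steps, Python scripts to look and compute and a tool call to move; the robot and the scene stay as the last step left them, time stands still between calls to the robot, and variables do not carry over. Pictures are saved under pics/ and viewed, at most 14 in all, crops included, and the job is handed in when it is done.

Besides the shell and the picture viewer there is one more tool, called after ">>>" in YAML: its name, and indented under it one key for each argument. arm_command: Moves the arm, as the interface text tells. Its arguments: {"type":"object","properties":{"moves":{"type":"array"},"newtons":{"type":"number"}},"required":["moves"]}

```bash
mkdir -p pics; ls; cat > h.py <<'E'
import numpy as np,cv2
from scipy.spatial.transform import Rotation as R
from workcell import *
def q2R(q): return R.from_quat([q[1],q[2],q[3],q[0]]).as_matrix()
def cam(n):
    i=camera_info(n); f=240/np.tan(np.radians(i['fovy'])/2)
    if n=='wrist':
        s=get_state(); T=np.array(i['tool_from_camera']); Rt=q2R(s['orientation'])
        return f,i['cx'],i['cy'],Rt@T[:3,:3],Rt@T[:3,3]+np.array(s['tcp_pos'])
    return f,i['cx'],i['cy'],q2R(i['orientation']),np.array(i['eye'])
def cloud(n,d,c):
    f,cx,cy,Rc,t=c; v,u=np.mgrid[:480,:640]
    P=np.stack([(u-cx)/f*d,(v-cy)/f*d,d],-1)@Rc.T+t
    P[d<=0]=np.nan; return P
def proj(c,X):
    f,cx,cy,Rc,t=c; p=Rc.T@(np.array(X)-t); return f*p[0]/p[2]+cx,f*p[1]/p[2]+cy
def shot(n,save=None):
    c=cam(n); im,d=read_camera(n)
    if save: cv2.imwrite('pics/'+save,im)
    return im,d,c,cloud(n,d,c)
E
python3 - <<'E'
from h import *
print(get_state())
for n in ['scene','side']:
    i=camera_info(n);print(i)
    im,d,c,P=shot(n,n+'0.png'); np.save(n+'0.npy',P)
    for l in ['cabinet','drawer_handle','caliper','fixed_jaw','jaw_head','caliper_rest','hub_used','hub_a','grease_tin','carton','spanner']:
        try:
            for r in recognise(n,l)[:6]:
                u,v=map(int,np.round(r['point'])); print(l,round(r['confidence'],2),u,v,np.round(P[v,u],3))
        except Exception as e: print(l,e)
print(camera_info('wrist'))
E
```

```text
pics
{'clock': 0.0, 'joint_pos': array([-1.39586481e-01,  3.14010796e-01,  4.49502741e-02,  1.30357854e+00,
        7.81831915e-06,  1.43122730e+00]), 'qvel': array([ 5.28425697e-05,  9.81720056e-04, -3.19787332e-04, -1.53306762e-03,
        5.82403691e-04,  1.66871767e-03]), 'tau': array([-2.90074182e-03, -4.80629075e+01,  2.98531097e+01,  1.95313990e-02,
       -3.83516899e-04, -4.27451073e-05]), 'tcp_pos': array([5.74438758e-01, 7.95678824e-05, 2.05291251e-01]), 'orientation': array([-7.38164469e-04,  7.07112654e-01,  7.07100308e-01, -5.51408081e-04]), 'wrist_force': array([ 0.11059263, -0.7567399 ,  0.02049311]), 'ft_torque': array([-0.02724422,  0.02298138, -0.00703659]), 'grip_force': 0.0, 'finger_gap': 0.085323355103568}
{'fovy': 53.44411542214756, 'cx': 322.7456466181365, 'cy': 240.46843189290743, 'eye': array([ 1.26511212, -0.56307917,  0.62783128]), 'orientation': array([-0.43325996,  0.76217568,  0.42362677, -0.22784731])}
cabinet 0.68 515 256 [0.852 0.12  0.166]
cabinet 0.19 436 199 [0.597 0.175 0.156]
drawer_handle 0.96 433 194 [0.544 0.22  0.135]
caliper 0.79 285 332 [ 
[... 1374 characters left out ...]
b_a 0.75 278 316 [ 0.456 -0.357  0.037]
hub_a 0.75 280 256 [ 0.453 -0.121  0.045]
grease_tin 0.83 393 233 [ 0.764 -0.047  0.065]
carton 0.88 350 363 [ 0.601 -0.554  0.084]
spanner 0.65 237 360 [ 0.373 -0.465  0.011]
spanner 0.64 392 236 [ 0.762 -0.045  0.054]
{'fovy': 63.14007220479928, 'cx': 322.7072964729646, 'cy': 235.38099853839532, 'tool_from_camera': array([[-2.99570589e-04, -9.52911422e-01, -3.03248632e-01,
         7.64840923e-02],
       [ 9.99999953e-01, -2.66778664e-04, -1.49560901e-04,
        -4.28113300e-04],
       [ 6.16180257e-05, -3.03248662e-01,  9.52911457e-01,
        -1.68007330e-01],
       [ 0.00000000e+00,  0.00000000e+00,  0.00000000e+00,
         1.00000000e+00]])}
```

View pics/scene0.png

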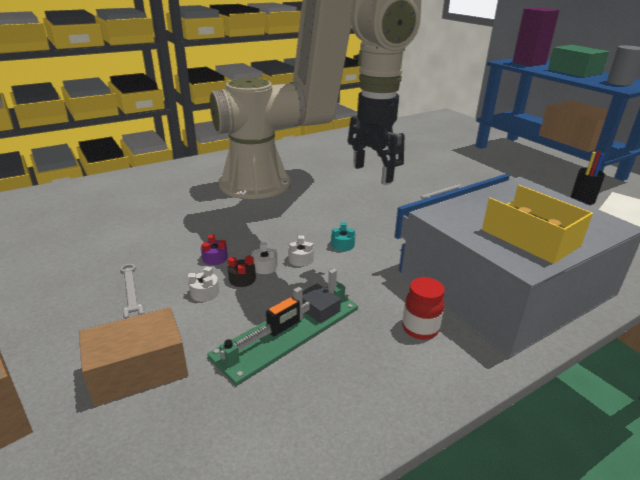

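View pics/side0.png

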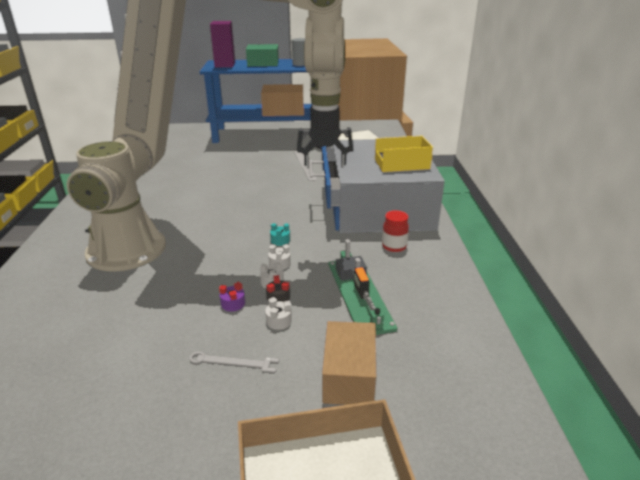

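Six hub-like items in the scene picture. Silver: (204,286), (265,258) and (301,252). Dark with red claws: (241,271), which is the target. The look-alikes are purple with red claws at (214,250) and turquoise at (344,238). The carton is at (130,355), the spanner at (130,290) and the tin at (425,309).

```bash
cat > fit.py <<'E'
from h import *
from scipy.optimize import least_squares
def hubs(P,im,box=(0.28,0.62,-0.45,0.12)):
    "cluster points z 10..60mm by xy"
    ok=np.isfinite(P[...,0])&(P[...,2]>.008)&(P[...,2]<.06)&(P[...,0]>box[0])&(P[...,0]<box[1])&(P[...,1]>box[2])&(P[...,1]<box[3])
    return P[ok],im[ok]
def circ(Q,c0):
    # points are at/inside radius 30; fit side points (z<.032) on circle
    c=np.array(c0,float)
    for _ in range(4):
        S=Q[(np.hypot(*(Q[:,:2]-c).T)<.038)&(Q[:,2]>.010)&(Q[:,2]<.030)]
        r=least_squares(lambda c:np.hypot(*(S[:,:2]-c).T)-.030,c,loss='soft_l1',f_scale=.002)
        c=r.x
    return c,len(S),np.median(np.abs(r.fun))
E
python3 - <<'E'
from fit import *
for n in ['scene','side']:
    P=np.load(n+'0.npy'); im=cv2.imread(f'pics/{n}0.png')
    Q,C=hubs(P,im)
    seeds=[(.45,.01),(.45,-.11),(.44,-.18),(.45,-.255),(.34,-.28),(.455,-.345)]
    for s in seeds:
        c,k,e=circ(Q,s); m=np.hypot(*(Q[:,:2]-c).T)<.03
        print(n,s,np.round(c,4),k,round(e,4),'ztop',np.round(np.percentile(Q[m][:,2],98),3),np.median(C[m],0))
    # cabinet top
    m=np.isfinite(P[...,0])&(np.abs(P[...,2]-.165)<.004)&(P[...,0]>.5)
    A=P[m][:,:2]; r=cv2.minAreaRect(A.astype(np.float32)); print('cab',r,np.round(np.median(P[m][:,2]),4)); print(np.round(cv2.boxPoints(r),3))
    hsv=cv2.cvtColor(im,cv2.COLOR_BGR2HSV)
    g=(hsv[...,0]>60)&(hsv[...,0]<90)&(hsv[...,1]>110)&np.isfinite(P[...,0])&(np.abs(P[...,2]-.012)<.005)&(P[...,0]>.5)&(P[...,0]<.8)&(P[...,1]<0)
    A=P[g][:,:2].astype(np.float32); r=cv2.minAreaRect(A); print('base',r,len(A)); print(np.round(cv2.boxPoints(r),3))
    o=(hsv[...,0]>5)&(hsv[...,0]<18)&(hsv[...,1]>200)&(hsv[...,2]>180)&(P[...,2]<.09)&(P[...,2]>.05)&(P[...,1]>-.4)
    print('orange',np.round(np.median(P[o],0),4),o.sum())
    b=(hsv[...,0]>100)&(hsv[...,0]<120)&(hsv[...,1]>120)&(P[...,2]<.168)&(P[...,2]>.08)&(P[...,0]>.45)&(P[...,0]<.75)
    A=P[b]; t=A[A[:,2]>.155][:,:2]; print('front top',cv2.boxPoints(cv2.minAreaRect(t.astype(np.float32))).round(3),len(t),A[:,2].max())
E
```

```text
scene (0.45, 0.01) [0.4453 0.031 ] 161 0.0009 ztop 0.051 [ 97. 100.  37.]
scene (0.45, -0.11) [ 0.4479 -0.0905] 185 0.0008 ztop 0.051 [121. 124. 127.]
scene (0.44, -0.18) [ 0.4316 -0.1779] 169 0.0008 ztop 0.051 [110. 114. 116.]
scene (0.45, -0.255) [ 0.4499 -0.2416] 218 0.001 ztop 0.051 [30. 32. 54.]
scene (0.34, -0.28) [ 0.3398 -0.2629] 191 0.001 ztop 0.051 [63.  38.  94.5]
scene (0.455, -0.345) [ 0.4543 -0.3309] 220 0.0007 ztop 0.051 [131.  134.5 137. ]
cab ((0.7224008440971375, 0.5589427947998047), (0.3603206276893616, 1.0170693397521973), 6.601361274719238) 0.165
[[0.485 1.043]
 [0.602 0.033]
 [0.96  0.074]
 [0.843 1.085]]
base ((0.0, 0.0), (0.0, 0.0), 0.0) 0
[[0. 0.]
 [0. 0.]
 [0. 0.]
 [0. 0.]]
orange [nan nan nan] 0
front top [[0.56  1.054]
 [0.575 0.069]
 [0.603 0.069]
 [0.587 1.054]] 519 0.16797600556643022
side (0.45, 0.01) [0.4464 0.0299] 122 0.0013 ztop 0.054 [126. 133.  58.]
side (0.45, -0.11) [ 0.4486 -0.0917] 93 0.0011 ztop 0.055 [156. 163. 167.]
side (0.44, -0.18) [ 0.4325 -0.179 ] 58 0.0008 ztop 0.054 [123. 129. 133.]
side (0.45, -0.255) [ 0.4507 -0.2436] 127 0.0007 ztop 0.054 [48. 51. 96.]
side (0.34, -0.28) [ 0.3405 -0.2644] 156 0.0011 ztop 0.054 [ 93.  55. 120.]
side (0.455, -0.345) [ 0.4554 -0.3321] 177 0.0008 ztop 0.054 [147. 154. 158.]
cab ((1.0905492305755615, 1.2093461751937866), (2.3017921447753906, 1.1706756353378296), 89.6162109375) 0.1672
[[0.498 0.062]
 [1.668 0.055]
 [1.684 2.356]
 [0.513 2.364]]
base ((0.0, 0.0), (0.0, 0.0), 0.0) 0
[[0. 0.]
 [0. 0.]
 [0. 0.]
 [0. 0.]]
orange [nan nan nan] 0
front top [[0.582 0.375]
 [0.585 0.066]
 [0.596 0.066]
 [0.593 0.375]] 120 0.16622724859280957
  return _methods._mean(a, axis=axis, dtype=dtype,
  ret = um.true_divide(
```

```bash
python3 - <<'E'
from fit import *
for n in ['scene','side']:
    P=np.load(n+'0.npy'); im=cv2.imread(f'pics/{n}0.png')
    hsv=cv2.cvtColor(im,cv2.COLOR_BGR2HSV).astype(int)
    fin=np.isfinite(P[...,0]); P=np.where(fin[...,None],P,9)
    inb=lambda x0,x1,y0,y1,z0,z1:(P[...,0]>x0)&(P[...,0]<x1)&(P[...,1]>y0)&(P[...,1]<y1)&(P[...,2]>z0)&(P[...,2]<z1)
    m=inb(.5,1,.03,.5,.158,.170)&(hsv[...,1]<90)
    r=cv2.minAreaRect(P[m][:,:2].astype(np.float32)); print(n,'cab',r[1],r[2],np.median(P[m][:,2])); print(np.round(cv2.boxPoints(r),3).tolist())
    b=inb(.5,.7,.03,.5,.08,.170)&(hsv[...,0]>95)&(hsv[...,0]<125)&(hsv[...,1]>110)
    A=P[b]; t=A[A[:,2]>.150]; vx,vy,x0,y0=cv2.fitLine(t[:,:2].astype(np.float32),cv2.DIST_HUBER,0,.001,.001).ravel()
    print('front line ang',np.degrees(np.arctan2(vx,vy)),'x at y=.1,.2,.3,.4',[round(float(x0+(y-y0)*vx/vy),4) for y in(.1,.2,.3,.4)],'y',t[:,1].min(),t[:,1].max(),len(t))
    hd=inb(.5,.575,.1,.45,.125,.145)&(hsv[...,1]<90); H=P[hd]
    if len(H)>10:
        vx,vy,x0,y0=cv2.fitLine(H[:,:2].astype(np.float32),cv2.DIST_HUBER,0,.001,.001).ravel()
        print('handle',len(H),np.median(H,0),H.min(0),H.max(0),np.degrees(np.arctan2(vx,vy)))
    u,v=map(int,(284,360) if n=='scene' else (350,305)); print('green hsv',hsv[v,u],P[v,u])
    g=inb(.55,.8,-.45,-.05,.006,.018)&(hsv[...,0]>50)&(hsv[...,0]<95)&(hsv[...,1]>70)
    r=cv2.minAreaRect(P[g][:,:2].astype(np.float32)); print('base',r[1],r[2],g.sum()); print(np.round(cv2.boxPoints(r),3).tolist())
    o=inb(.55,.8,-.45,-.05,.06,.08)&(hsv[...,0]<20)&(hsv[...,1]>150)
    A=P[o];print('orange',np.round(A.mean(0),4) if len(A) else 0,len(A),hsv[308,283] if n=='scene' else 0)
    if len(A)>4:
        r=cv2.minAreaRect(A[:,:2].astype(np.float32));print(r)
    k=inb(.55,.8,-.42,-.05,.060,.10); A=P[k]
    for z0,z1 in((.06,.076),(.083,.096)):
        B=A[(A[:,2]>z0)&(A[:,2]<z1)]; 
        L,lab=0,0
        print(z0,len(B),np.round(B[np.argsort(B[:,1])][::max(1,len(B)//14)],3).tolist())
E
```

```text
scene cab (0.3406951129436493, 0.3643248379230499) 0.5981560349464417 0.16497201016839436
[[0.5809999704360962, 0.42899999022483826], [0.5849999785423279, 0.06499999761581421], [0.9259999990463257, 0.06800000369548798], [0.921999990940094, 0.43299999833106995]]
front line ang 179.56857 x at y=.1,.2,.3,.4 [0.5955, 0.5948, 0.594, 0.5933] y 0.06891486475401087 0.42298699187758915 639
handle 166 [0.54510685 0.24323317 0.13837469] [0.53835636 0.18114347 0.13175221] [0.55621229 0.31121597 0.14144161] 179.54033
green hsv [ 24   9 146] [ 7.14411345e-01 -2.79684823e-01 -2.21180477e-04]
base (0.09229031950235367, 0.29948824644088745) 11.087525367736816 2887
[[0.5799999833106995, -0.10199999809265137], [0.6380000114440918, -0.3959999978542328], [0.7279999852180481, -0.3790000081062317], [0.6710000038146973, -0.08500000089406967]]
orange [ 0.6567 -0.2495  0.0715] 206 [ 12 197 227]
((0.6553962826728821, -0.24820642173290253), (0.019554078578948975, 0.053657934069633484), 11.363919258117676)
0.06 485 [[0.656, -0.283, 0.063], [0.67, -0.278, 0.062], [0.665, -0.273, 0.068], [0.671, -0.269, 0.063], [0
[... 1614 characters left out ...]
244 [[0.681, -0.377, 0.061], [0.653, -0.285, 0.068], [0.658, -0.282, 0.072], [0.67, -0.28, 0.07], [0.649, -0.276, 0.07], [0.647, -0.271, 0.061], [0.662, -0.266, 0.074], [0.662, -0.259, 0.075], [0.654, -0.251, 0.073], [0.657, -0.245, 0.075], [0.66, -0.237, 0.075], [0.656, -0.232, 0.074], [0.647, -0.222, 0.074], [0.63, -0.133, 0.064], [0.625, -0.124, 0.068]]
0.083 56 [[0.651, -0.225, 0.093], [0.654, -0.223, 0.092], [0.651, -0.222, 0.085], [0.654, -0.22, 0.093], [0.649, -0.219, 0.084], [0.647, -0.217, 0.094], [0.65, -0.214, 0.092], [0.643, -0.212, 0.085], [0.628, -0.139, 0.089], [0.629, -0.135, 0.09], [0.634, -0.133, 0.089], [0.627, -0.13, 0.084], [0.635, -0.127, 0.092], [0.629, -0.127, 0.091]]
```

```bash
python3 - <<'E'
import cv2
a=cv2.imread('pics/scene0.png')[210:380,190:370]; cv2.imwrite('pics/crop1.png',cv2.resize(a,None,fx=4,fy=3.5,interpolation=cv2.INTER_CUBIC)[:600,:800])
E
```

```text
(no output)
```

View pics/crop1.png

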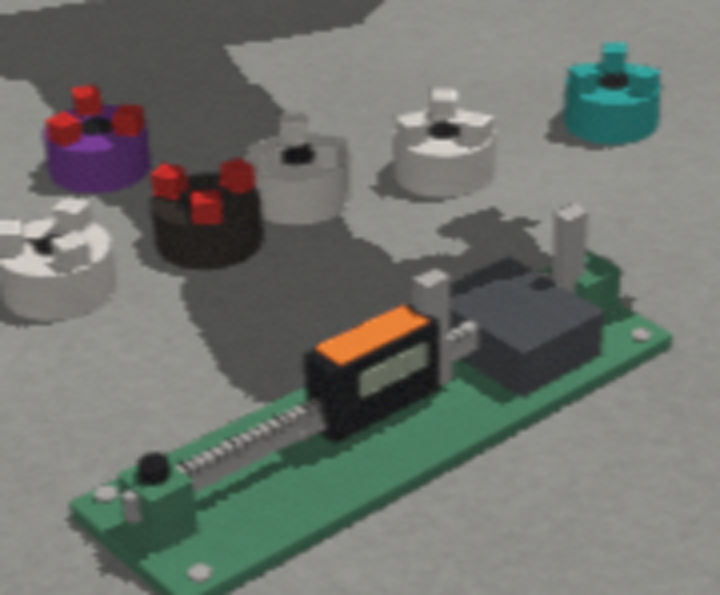

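The crop confirms the target: the dark body with red claws at scene (241,271). The purple body is the look-alike. The two views agree within 2 mm on all six hubs. They also give the cabinet front at x≈0.588, the handle at about (0.545, 0.246, 0.137), the caliper yaw at about 11.1° and the jaw gap at about 77 mm. I'll start with the handle.

>>> arm_command:
  moves: [-0.25, 60, -7, 0, 0, 0, 0, -0.25, 60, -7, 0, 0, 0, 0, -0.25, 60, -7, 0, 0, 0, 0, -0.25, 60, -8, 0, 0, 0, 0, -0.25, 6, 0, 20, 0, 0, 0, -0.25, 0, 0, 0, 0, 0, 0]
  newtons: 50

```text
clock: 1.95
tcp_pos: [0.5446, 0.2467, 0.1847]
orientation: [-0.001, 0.706, 0.708, -0.001]
wrist_force: [0.2, -0.2, -0.9]
finger_gap: 0.0319
grip_force: 0.0
```

```bash
python3 - <<'E'
from h import *
im,d,c,P=shot('wrist','w1.png'); s=get_state(); print(s['tcp_pos'],s['orientation'],s['finger_gap'])
for r in recognise('wrist','drawer_handle')[:2]:
    u,v=map(int,r['point']); print(r,P[v,u])
m=(P[...,2]>.125)&(P[...,2]<.145)&(P[...,0]>.5)&(P[...,0]<.575)&(P[...,1]>.15)&(P[...,1]<.34)
A=P[m]; print(len(A),A.min(0),A.max(0),np.median(A,0))
E
```

```text
[0.54532534 0.24598383 0.18564471] [-3.08266441e-04  7.06862921e-01  7.07349971e-01 -8.56540464e-04] 0.032165968100352625
{'point': [418.6, 170.5], 'confidence': 0.68} [0.59079665 0.29569046 0.15993495]
4857 [0.53365682 0.18160819 0.13374522] [0.57497571 0.31042572 0.14244439] [0.54088797 0.26078841 0.13925998]
```

View pics/w1.png

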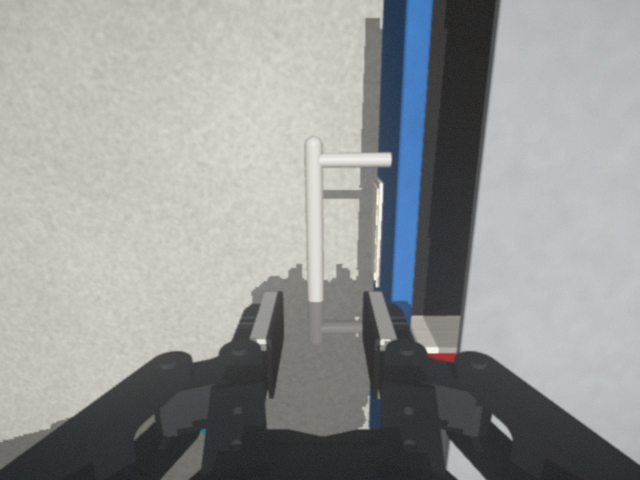

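The handle bar shows at columns 305–322, between the fingers. A black gap shows the drawer is already a little open. The bar centre is at about x=0.541.

>>> arm_command:
  moves: [-0.25, 0, -4, 25, 0, 0, 0, -0.25, 0, 0, 25, 0, 0, 0, -0.25, 0, 0, 19, 0, 0, 0, -1, 0, 0, 0, 0, 0, 0, -1, 0, 0, 0, 0, 0, 0, -1, 0, 0, 0, 0, 0, 0, -1, 0, 0, 0, 0, 0, 0]
  newtons: 60

```text
clock: 2.92
tcp_pos: [0.5426, 0.2461, 0.1181]
orientation: [0.0, 0.707, 0.707, 0.001]
wrist_force: [0.5, 0.0, -0.1]
finger_gap: -0.0
grip_force: 0.0
```

>>> arm_command:
  moves: [-1, 0, -15, 0, 0, 0, 0, -1, 0, -22, 0, 0, 0, 0, -1, 0, -22, 0, 0, 0, 0, -1, 0, -22, 0, 0, 0, 0, -1, 0, -22, 0, 0, 0, 0, -1, 0, -22, 0, 0, 0, 0, -1, 0, -10, 0, 0, 0, 0, -1, 0, 0, 0, 0, 0, 0]

```text
clock: 3.92
tcp_pos: [0.4064, 0.2461, 0.1175]
orientation: [0.0, 0.707, 0.707, 0.0]
wrist_force: [1.0, -0.3, -0.5]
finger_gap: 0.0003
grip_force: 0.0
```

```bash
python3 - <<'E'
from h import *
im,d,c,P=shot('wrist','w2.png'); print(get_state()['finger_gap'])
m=(np.abs(P[...,2]-.165)<.003)&(np.abs(P[...,1]-.3)<.04)
print('carcass edge x',np.percentile(P[m][:,0],[0,1,5,50]))
m=(np.abs(P[...,2]-.162)<.004)&(np.abs(P[...,1]-.3)<.04)&(P[...,0]<.5)
print('panel',np.percentile(P[m][:,0],[1,50,99]))
E
```

```text
-3.9898235644479254e-05Traceback (most recent call last):
  File "<stdin>", line 4, in <module>
    return _quantile_unchecked(
        a, q, axis, out, overwrite_input, method, keepdims, weights)
    return _ureduce(a,
                    func=_quantile_ureduce_func,
    ...<5 lines>...
                    overwrite_input=overwrite_input,
                    method=method)
    r = func(a, **kwargs)
    result = _quantile(arr,
                       quantiles=q,
    ...<2 lines>...
                       out=out,
                       weights=wgt)
    slices_having_nans = np.isnan(arr[-1, ...])
                                  ~~~^^^^^^^^^
IndexError: index -1 is out of bounds for axis 0 with size 0
```

View pics/w2.png

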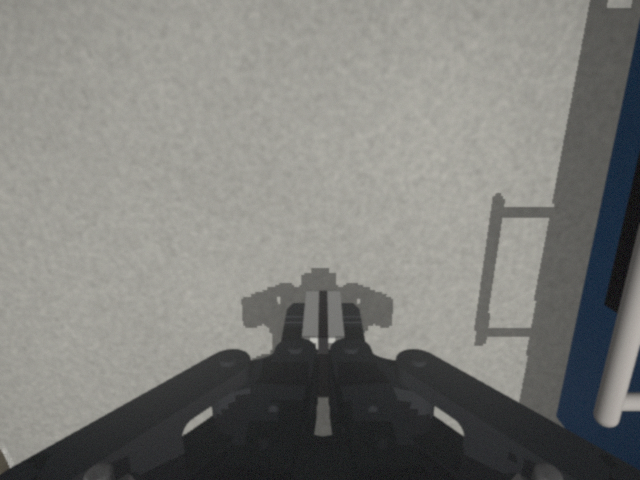

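```bash
python3 - <<'E'
from h import *
c=cam('wrist'); s=get_state();print(s['tcp_pos'])
for y in (.18,.246,.31): print(proj(c,(.541,y,.135)))
print('tcp',proj(c,s['tcp_pos']))
im,d,c,P=shot('wrist'); print(P[410,607],P[300,625],P[200,627])
im,d,c,P=shot('scene','s2.png'); hsv=cv2.cvtColor(im,cv2.COLOR_BGR2HSV).astype(int)
m=(P[...,2]>.125)&(P[...,2]<.145)&(P[...,0]>.3)&(P[...,0]<.58)&(P[...,1]>.1)&(P[...,1]<.4)&(hsv[...,1]<90)
A=P[m]; print(len(A),np.percentile(A,[2,50,98],axis=0))
E
```

```text
[0.40726327 0.24615487 0.11749822]
(np.float64(603.3427790662954), np.float64(424.0842155584884))
(np.float64(636.9982129362859), np.float64(299.4245081269542))
(np.float64(678.355240083586), np.float64(146.2381036867044))
tcp (np.float64(323.69047947572835), np.float64(282.1208641117533))
[0.53721709 0.19195501 0.13916288] [0.53424561 0.24673481 0.13696727] [0.60545041 0.26738185 0.03584872]
171 [[0.41671811 0.18322371 0.13224466]
 [0.54497065 0.2436505  0.13816193]
 [0.55224296 0.30627788 0.14353899]]
```

View pics/s2.png

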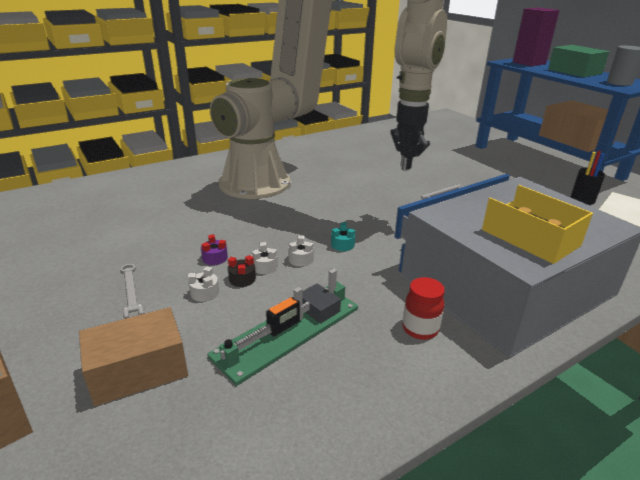

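The handle stayed put at x≈0.538, so the pinch missed it. I'll retry in slower steps and take a side check.

>>> arm_command:
  moves: [-0.25, 0, 0, -40, 0, 0, 0, -0.25, 0, 0, -32, 0, 0, 0, -0.25, 0, 45, 0, 0, 0, 0, -0.25, 0, 45, 0, 0, 0, 0, -0.25, 0, 41, 0, 0, 0, 0, -0.25, 0, 0, 0, 0, 0, 0, -0.25, 0, 0, 0, 0, 0, 0]

```text
clock: 4.95
tcp_pos: [0.5378, 0.2457, 0.1885]
orientation: [-0.0, 0.707, 0.707, -0.001]
wrist_force: [-0.2, -0.3, 0.1]
finger_gap: 0.0317
grip_force: 0.0
```

>>> arm_command:
  moves: [-0.25, 0, 0, 20, 0, 0, 0, -0.25, 0, 0, 20, 0, 0, 0, -0.25, 0, 0, 20, 0, 0, 0, -0.25, 0, 0, 14, 0, 0, 0, -0.25, 0, 0, 0, 0, 0, 0, -0.25, 0, 0, 0, 0, 0, 0]

```text
clock: 5.7
tcp_pos: [0.5383, 0.2462, 0.1161]
orientation: [0.0, 0.707, 0.707, 0.001]
wrist_force: [0.6, -0.4, -0.2]
finger_gap: 0.032
grip_force: 0.0
```

```bash
python3 - <<'E'
from h import *
im,d,c,P=shot('wrist','w3.png'); print(get_state()['tcp_pos'])
a,_=read_camera('side'); 
b=cv2.resize(a[100:220,260:400],(700,600),interpolation=cv2.INTER_CUBIC)
cv2.imwrite('pics/w3.png',np.hstack([cv2.resize(im,(440,330)),cv2.resize(b,(360,330))]))
E
```

```text
[0.53857168 0.24622648 0.11626796]
```

View pics/w3.png

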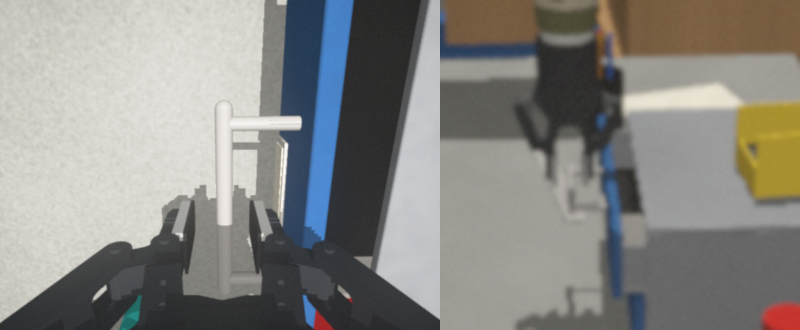

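In the left half, the bar runs between the fingers at about column 222. Now closing.

>>> arm_command:
  moves: [-1, 0, 0, 0, 0, 0, 0, -1, 0, 0, 0, 0, 0, 0, -1, 0, 0, 0, 0, 0, 0, -1, 0, 0, 0, 0, 0, 0]
  newtons: 60

```text
clock: 6.3
tcp_pos: [0.5381, 0.2459, 0.1152]
orientation: [0.0, 0.707, 0.707, 0.0]
wrist_force: [-0.3, -0.6, -0.6]
finger_gap: -0.0001
grip_force: 0.0
```

```bash
python3 - <<'E'
from h import *
im,d,c,P=shot('wrist'); 
for z in(.135,): print([proj(c,(.538,y,z)) for y in(.2,.246,.3)])
print(P[250,318],P[300,320],P[200,320],P[320,312])
a,_=read_camera('side'); 
b=cv2.resize(a[130:210,280:360],(360,330),interpolation=cv2.INTER_CUBIC)
cv2.imwrite('pics/w4.png',np.hstack([cv2.resize(im,(440,330)),b]))
E
```

```text
[(np.float64(323.5968994040044), np.float64(392.45497380363884)), (np.float64(323.6327659264698), np.float64(301.6468546205743)), (np.float64(323.6834967620258), np.float64(173.204746360121))]
[0.53577152 0.2704728  0.13884256] [0.53662137 0.25641321 0.15388903] [0.53661167 0.29066942 0.13964204] [0.53406029 0.25635811 0.16818146]
```

View pics/w4.png

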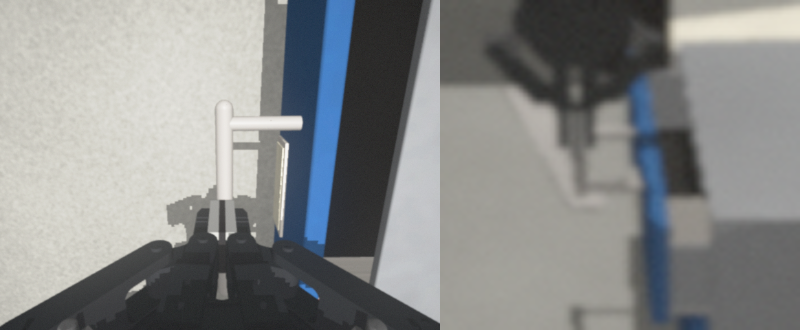

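```bash
python3 - <<'E'
from h import *
s=get_state(); t=s['tcp_pos']; print(t,s['clock'])
for n in('scene','side'):
    im,d,c,P=shot(n); print(n,'tcp',proj(c,t),'bar',proj(c,(.538,.246,.135)),'bar ends',proj(c,(.538,.186,.135)),proj(c,(.538,.306,.135)))
    m=(np.hypot(P[...,0]-t[0],P[...,1]-t[1])<.04)&(P[...,2]>.03); A=P[m]; I=im[m]
    o=np.argsort(A[:,2])[:200]
    for lo in np.arange(.10,.2,.01):
        k=(A[:,2]>=lo)&(A[:,2]<lo+.01)
        if k.sum(): print(round(lo,2),k.sum(),A[k][:,:2].min(0).round(3),A[k][:,:2].max(0).round(3),np.median(I[k],0))
    u,v=map(int,proj(c,t)); cr=im[v-40:v+30,u-45:u+45]; cv2.imwrite(f'pics/z_{n}.png',cv2.resize(cr,(400,320),interpolation=cv2.INTER_NEAREST))
cv2.imwrite('pics/z.png',np.hstack([cv2.imread('pics/z_scene.png'),cv2.imread('pics/z_side.png')]))
E
```

```text
[0.53804248 0.24594457 0.11517085] 6.4
scene tcp (np.float64(437.9492738819089), np.float64(198.16630810163514)) bar (np.float64(439.1459909878443), np.float64(190.7860553065192)) bar ends (np.float64(420.62881357606847), np.float64(196.29604994138793)) (np.float64(456.7847197443143), np.float64(185.5374529600164))
0.13 82 [0.537 0.207] [0.549 0.285] [103. 104. 105.]
0.14 38 [0.534 0.21 ] [0.554 0.28 ] [ 98.5 100.  100. ]
0.15 49 [0.527 0.233] [0.556 0.254] [64. 65. 65.]
0.16 55 [0.528 0.234] [0.556 0.255] [71. 71. 71.]
0.17 42 [0.528 0.231] [0.555 0.254] [58.  58.5 58.5]
0.18 58 [0.509 0.232] [0.573 0.256] [37.5 36.  34.5]
0.19 117 [0.501 0.23 ] [0.577 0.261] [35. 33. 32.]
side tcp (np.float64(309.622830734757), np.float64(175.0139690702697)) bar (np.float64(309.5166157689866), np.float64(169.28505867345558)) bar ends (np.float64(309.80869647654384), np.float64(176.98139766708243)) (np.float64(309.2427524122734), np.float64(162.0687476448199))
0.14 21 [0.533 0.207] [0.546 0.25 ] [115. 119. 123.]
0.15 22 [0.527 0.229] [0.552 0.244] [105.  109.5 109. ]
0.16 30 [0.527 0.229] [0.553 0.242] [ 96. 100. 101.]
0.17 25 [0.527 0.23 ] [0.553 0.243] [93. 96. 97.]
0.18 36 [0.515 0.227] [0.559 0.253] [67.5 69.5 70.5]
0.19 68 [0.503 0.227] [0.575 0.256] [54.5 56.  56.5]
```

View pics/z.png

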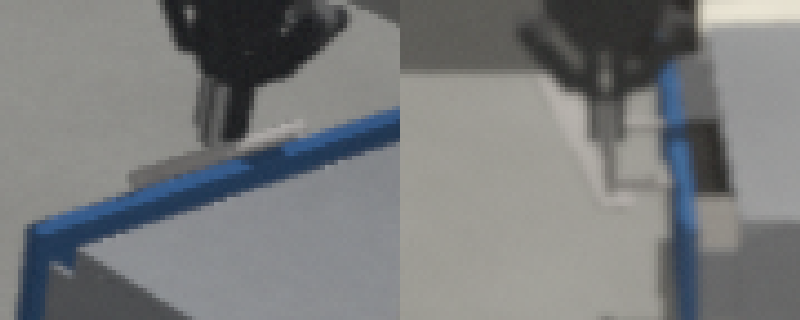

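```bash
python3 - <<'E'
from h import *
im,d,c,P=shot('wrist'); t=get_state()['tcp_pos']
m=(np.abs(P[...,0]-t[0])<.016)&(np.abs(P[...,1]-t[1])<.02)&(P[...,2]>.1)
ys,xs=np.where(m); 
for v in range(ys.min(),min(480,ys.max()),8):
    k=m[v]; 
    if k.any(): print(v,xs[ys==v].min(),xs[ys==v].max(),np.round(np.nanmedian(P[v][k],0)-t,4))
E
```

```text
259 314 338 [0.0009 0.0199 0.0215]
267 314 338 [0.0008 0.0176 0.0244]
275 315 338 [0.0011 0.0142 0.0244]
283 315 338 [0.0011 0.0108 0.0246]
291 306 339 [-0.0005  0.01    0.0302]
299 305 340 [-0.0003  0.01    0.037 ]
307 288 357 [-0.0005  0.0096  0.0425]
315 286 359 [-0.0004  0.0093  0.0477]
323 284 361 [-0.0004  0.0094  0.0533]
331 283 362 [-0.0005  0.0094  0.0582]
339 281 364 [-0.0005  0.0102  0.0641]
347 275 370 [-0.0007  0.0111  0.0696]
355 271 376 [-0.0004  0.0109  0.0732]
363 269 378 [-0.0001  0.0109  0.077 ]
371 267 380 [-0.0002  0.0108  0.0803]
379 264 382 [-0.0005  0.0107  0.0834]
387 255 392 [-0.0002  0.0158  0.0927]
395 254 395 [0.0001 0.0157 0.0953]
403 253 398 [0.0018 0.0158 0.0979]
411 250 400 [0.0019 0.0157 0.1002]
419 248 402 [0.0022 0.0157 0.1024]
427 245 404 [0.0023 0.0158 0.1047]
435 244 406 [0.0011 0.0157 0.1067]
443 241 408 [-0.0003  0.0154  0.1083]
451 240 410 [1.000e-04 1.560e-02 1.104e-01]
459 238 413 [1.000e-04 1.570e-02 1.122e-01]
467 236 414 [-0.      0.0156  0.1138]
475 230 420 [-0.0002  0.0165  0.1162]
```

Depth puts the shut fingertips at about 29 mm above the reported TCP, in free air as well as at the bar. So the fingers closed just above the bar. I'll open, go 28 mm lower and close again.

>>> arm_command:
  moves: [-0.25, 0, 0, 0, 0, 0, 0, -0.25, 0, 0, 0, 0, 0, 0, -0.25, 0, 0, 0, 0, 0, 0, -0.25, 0, 0, 14, 0, 0, 0, -0.25, 0, 0, 14, 0, 0, 0, -0.25, 0, 0, 0, 0, 0, 0, -0.25, 0, 0, 0, 0, 0, 0]

```text
clock: 7.42
tcp_pos: [0.5373, 0.2457, 0.0862]
orientation: [-0.0, 0.707, 0.707, -0.001]
wrist_force: [-0.7, -0.3, -0.9]
finger_gap: 0.0317
grip_force: 0.0
```

>>> arm_command:
  moves: [-1, 0, 0, 0, 0, 0, 0, -1, 0, 0, 0, 0, 0, 0, -1, 0, 0, 0, 0, 0, 0, -1, 0, 0, 0, 0, 0, 0, -1, 0, 0, 0, 0, 0, 0]

```text
clock: 8.05
tcp_pos: [0.5379, 0.2458, 0.0869]
orientation: [-0.0, 0.707, 0.707, -0.0]
wrist_force: [1.0, -0.8, -4.3]
finger_gap: 0.0083
grip_force: 58.3
```

Gripped the bar (58 N). Now pulling.

>>> arm_command:
  moves: [-1, 0, -10, 0, 0, 0, 0, -1, 0, -20, 0, 0, 0, 0, -1, 0, -25, 0, 0, 0, 0, -1, 0, -25, 0, 0, 0, 0, -1, 0, -25, 0, 0, 0, 0, -1, 0, -20, 0, 0, 0, 0, -1, 0, -10, 0, 0, 0, 0, -1, 0, 0, 0, 0, 0, 0]

```text
clock: 9.05
tcp_pos: [0.4003, 0.2445, 0.0869]
orientation: [0.0, 0.707, 0.707, -0.002]
wrist_force: [-1.5, -6.4, -2.3]
finger_gap: 0.008
grip_force: 59.8
```

>>> arm_command:
  moves: [-1, 0, -8, 0, 0, 0, 0, -1, 0, -8, 0, 0, 0, 0, -1, 0, -6, 0, 0, 0, 0, -1, 0, -4, 0, 0, 0, 0, -1, 0, 0, 0, 0, 0, 0]

```text
clock: 9.68
tcp_pos: [0.3761, 0.2443, 0.0868]
orientation: [0.001, 0.707, 0.707, -0.001]
wrist_force: [2.4, -7.3, -3.1]
finger_gap: 0.008
grip_force: 59.9
```

>>> arm_command:
  moves: [-1, 0, -4, 0, 0, 0, 0, -1, 0, -4, 0, 0, 0, 0, -1, 0, -4, 0, 0, 0, 0, -1, 0, 0, 0, 0, 0, 0]

```text
clock: 10.18
tcp_pos: [0.3768, 0.2442, 0.0871]
orientation: [0.009, 0.709, 0.705, 0.005]
wrist_force: [37.8, -11.2, -35.9]
finger_gap: 0.0081
grip_force: 58.0
```

```bash
python3 - <<'E'
from h import *
im,d,c,P=shot('scene','s3.png'); hsv=cv2.cvtColor(im,cv2.COLOR_BGR2HSV).astype(int)
P=np.where(np.isfinite(P),P,9)
m=(np.abs(P[...,2]-.165)<.003)&(np.abs(P[...,1]-.3)<.04)&(P[...,0]<.95)
print('carcass edge x',np.percentile(P[m][:,0],[1,3,5]))
b=(np.abs(P[...,2]-.162)<.003)&(np.abs(P[...,1]-.25)<.14)&(P[...,0]<.55)&(hsv[...,0]>95)&(hsv[...,0]<125)&(hsv[...,1]>110)
print('panel top x',np.percentile(P[b][:,0],[2,50,98]),b.sum())
E
```

```text
carcass edge x [-0.62588158  0.62373767  0.62725474]
panel top x [0.42298112 0.4295671  0.43525975] 106
```

The drawer is at its stop: 38 N pull, panel travel about 0.19. Releasing and going over to the used hub.

>>> arm_command:
  moves: [-1, 0, 4, 0, 0, 0, 0, -0.25, 0, 4, 0, 0, 0, 0, -0.25, 0, 0, 0, 0, 0, 0, -0.25, 0, 0, 0, 0, 0, 0, -0.25, 0, 0, 0, 0, 0, 0, -0.25, 0, 0, -40, 0, 0, 0, -0.25, 0, 0, -50, 0, 0, 0, -0.25, 0, 0, -50, 0, 0, 0]

```text
clock: 11.22
tcp_pos: [0.3724, 0.2461, 0.2288]
orientation: [-0.0, 0.707, 0.707, 0.0]
wrist_force: [0.9, 0.9, -0.4]
finger_gap: 0.0322
grip_force: 0.0
```

>>> arm_command:
  moves: [1, -60, 8, 0, 0, 0, 0, 1, -60, 10, 0, 0, 0, 0, 1, -60, 10, 0, 0, 0, 0, 1, -60, 10, 0, 0, 0, 0, 1, -60, 10, 0, 0, 0, 0, 1, -60, 10, 0, 0, 0, 0, 1, -60, 10, 0, 0, 0, 0, 1, -60, 6, 0, 0, 0, 0]

```text
clock: 12.22
tcp_pos: [0.4472, -0.2358, 0.2275]
orientation: [0.0, 0.707, 0.707, 0.0]
wrist_force: [1.3, 0.9, -0.5]
finger_gap: 0.0858
grip_force: 0.0
```

>>> arm_command:
  moves: [1, 0, 0, 30, 0, 0, 0, 1, 0, 0, 40, 0, 0, 0, 1, 0, 0, 0, 0, 0, 0, 1, 0, 0, 0, 0, 0, 0]

```text
clock: 12.72
tcp_pos: [0.4476, -0.234, 0.1585]
orientation: [0.001, 0.707, 0.707, 0.0]
wrist_force: [0.4, 0.7, -0.3]
finger_gap: 0.0853
grip_force: 0.0
```

```bash
cat > look.py <<'E'
from fit import *
def wristhubs(seeds,Q=None):
    im,d,c,P=shot('wrist'); t=get_state()['tcp_pos']
    P=np.where(np.isfinite(P),P,9)
    Q=P.reshape(-1,3)
    for s in seeds:
        T=Q[(np.hypot(*(Q[:,:2]-np.array(s)).T)<.05)&(Q[:,2]>.028)&(Q[:,2]<.056)]
        if len(T)<50: print(s,'few');continue
        (x,y),r=cv2.minEnclosingCircle(T[:,:2].astype(np.float32)); print(s,'enclosing',round(x,4),round(y,4),round(r,4),'ztop',np.percentile(T[:,2],98).round(4))
        try: print('  side fit',circ(Q,s))
        except Exception as e: print(e)
    return im,P,t
E
python3 - <<'E'
from look import *
im,P,t=wristhubs([(.4503,-.2425)]); print(get_state())
cv2.imwrite('pics/w5.png',im)
# finger tips
m=(np.abs(P[...,0]-t[0])<.062)&(np.abs(P[...,0]-t[0])>.036)&(np.abs(P[...,1]-t[1])<.02)&(P[...,2]>.06); A=P[m]-t
print('tip z offs',np.percentile(A[:,2],[0,1,2,5]),np.percentile(A[:,0],[1,99]),np.percentile(A[:,1],[1,99]))
E
```

```text
(0.4503, -0.2425) enclosing 0.4471 -0.2333 0.0414 ztop 0.0513
  side fit (array([ 0.44832252, -0.24539017]), 270, np.float64(0.00011262862444457247))
{'clock': 12.775, 'joint_pos': array([-6.40851334e-01,  1.97135607e-01, -2.24319819e-01,  1.14656299e+00,
        1.10183099e-04,  9.29277732e-01]), 'qvel': array([-0.0014425 , -0.00681587,  0.00830125, -0.00662069, -0.00015002,
        0.00065079]), 'tau': array([-1.05339380e-01, -3.96156049e+01,  2.81853890e+01,  4.05719317e-02,
       -3.71092043e-03,  2.22285644e-04]), 'tcp_pos': array([ 0.44805168, -0.23434065,  0.15907206]), 'orientation': array([1.36661683e-03, 7.06870092e-01, 7.07342025e-01, 2.54131315e-04]), 'wrist_force': array([-0.59542969, -0.53070593,  0.39541907]), 'ft_torque': array([-0.05987333, -0.04906837, -0.01549511]), 'grip_force': 0.0, 'finger_gap': 0.08558610795172664}
tip z offs [0.03739284 0.04147603 0.04334536 0.04804571] [-0.06176036  0.06161912] [-0.0104917   0.01663553]
```

View pics/w5.png

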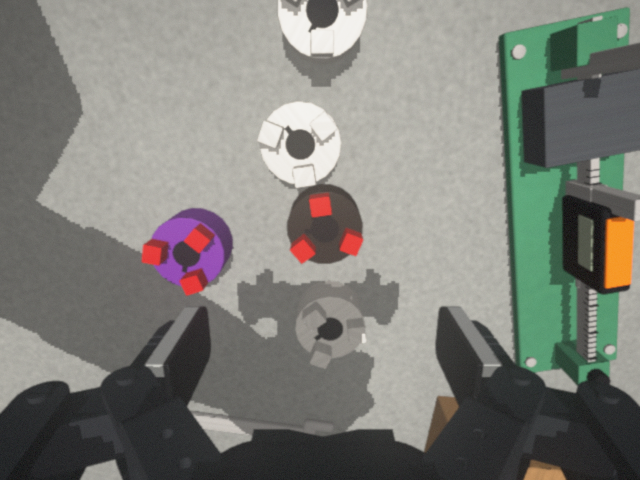

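View from the wrist camera: dark hub with red claws at (325,225), silver hubs at (300,144), (322,10) and (330,327), purple at (188,250).

```bash
cat >> look.py <<'E'
def ray(c,u,v,z):
    f,cx,cy,Rc,t=c; r=Rc@np.array([(u-cx)/f,(v-cy)/f,1]); return t+r*(z-t[2])/r[2]
def model(c,x,y,z,im):
    "overlay body-top circle"
    pts=[proj(c,(x+.03*np.cos(a),y+.03*np.sin(a),z)) for a in np.linspace(0,6.283,60)]
    cv2.polylines(im,[np.int32(pts)],True,(0,255,0),1)
E
python3 - <<'E'
from look import *
im=cv2.imread('pics/w5.png'); c=cam('wrist')
# darkness-segmented used hub; saturated-free bright B
for name,(u,v) in dict(used=(326,224),B=(300,144),C=(330,327)).items(): print(name,ray(c,u,v,.034).round(4))
g=im.max(2); dark=((g<75)).astype(np.uint8); dark[:170]=0;dark[270:]=0;dark[:,:270]=0;dark[:,380:]=0
n,l,s,ce=cv2.connectedComponentsWithStats(dark); print(s,ce)
for x,y in [(.4503,-.2425),(.4483,-.2454)]:
  model(c,x,y,.034,im); model(c,x,y,.0,im)
cv2.imwrite('pics/w5c.png',cv2.resize(im[90:380,230:430],(552,800))[:600])
E
```

```text
used [ 0.4504 -0.242   0.034 ]
B [ 0.4312 -0.181   0.034 ]
C [ 0.4541 -0.3332  0.034 ]
[[     0      0    640    480 306786]
 [   331    189      1      1      1]
 [   341    190      1      1      1]
 [   343    192      1      1      1]
 [   345    193      2      3      3]
 [   347    196      3      3      5]
 [   351    200      2      2      2]
 [   353    203      1      1      1]
 [   355    206      1      1      1]
 [   306    217     32     25    399]] [[319.49214436 239.51382071]
 [331.         189.        ]
 [341.         190.        ]
 [343.         192.        ]
 [345.33333333 194.        ]
 [348.2        197.2       ]
 [351.5        200.5       ]
 [353.         203.        ]
 [355.         206.        ]
 [324.5112782  230.48621554]]
```

View pics/w5c.png

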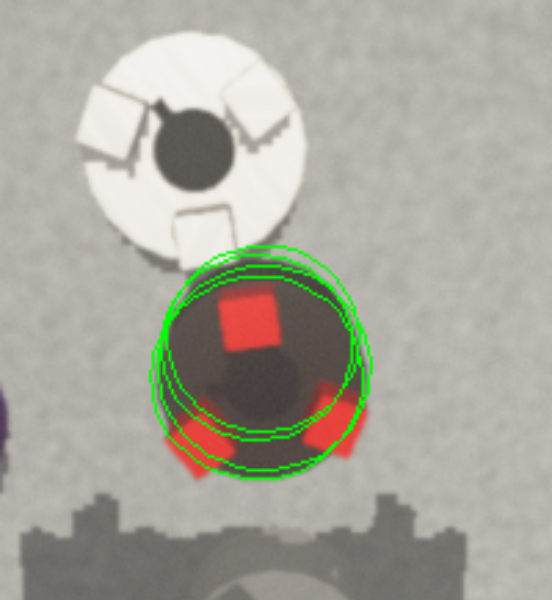

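>>> arm_command:
  moves: [1, -9, 1.5, 0, 0, 0, 0, 1, 0, 0, 50, 0, 0, 0, 1, 0, 0, 50, 0, 0, 0, 1, 0, 0, 40, 0, 0, 0, 1, 0, 0, 20, 0, 0, 0, 1, 0, 0, 15, 0, 0, 0, 1, 0, 0, 10, 0, 0, 0, 1, 0, 0, 4, 0, 0, 0]

```text
clock: 13.78
tcp_pos: [0.449, -0.2434, -0.0317]
orientation: [0.0, 0.707, 0.707, 0.0]
wrist_force: [0.7, -0.3, -0.3]
finger_gap: 0.0856
grip_force: 0.0
```

>>> arm_command:
  moves: [0.2, 0, 0, 0, 0, 0, 0, 0.2, 0, 0, 0, 0, 0, 0, 0.2, 0, 0, 0, 0, 0, 0, 0.2, 0, 0, 0, 0, 0, 0, 0.2, 0, 0, 0, 0, 0, 0]
  newtons: 40

```text
clock: 14.4
tcp_pos: [0.4499, -0.244, -0.0299]
orientation: [0.002, 0.707, 0.707, 0.0]
wrist_force: [-0.3, 0.5, 6.6]
finger_gap: 0.0591
grip_force: 47.3
```

Gripped. Lifting it and hovering near the caliper with +11.1° yaw.

>>> arm_command:
  moves: [0.2, 0, 0, -20, 0, 0, 0, 0.2, 0, 0, -50, 0, 0, 0, 0.2, 0, 0, -60, 0, 0, 0, 0.2, 0, 0, -40, 0, 0, 0, 0.2, 20, 47, 0, 0, 0, 0, 0.2, 20, 47, 0, 0, 0, 0, 0.2, 20, 47, 0, 0, 0, 0, 0.2, 18, 47, 0, 0, 0, 0]

```text
clock: 15.4
tcp_pos: [0.6377, -0.1641, 0.1384]
orientation: [0.0, 0.707, 0.707, -0.0]
wrist_force: [1.0, -0.5, -2.5]
finger_gap: 0.0593
grip_force: 43.0
```

>>> arm_command:
  moves: [0.2, 0, 0, 0, 0, 0, -0.1, 0.2, 0, 0, 0, 0, 0, -0.094, 0.2, 0, 0, 0, 0, 0, 0, 0.2, 0, 0, 0, 0, 0, 0]

```text
clock: 15.9
tcp_pos: [0.6363, -0.165, 0.1382]
orientation: [-0.0, 0.636, 0.772, -0.0]
wrist_force: [-0.4, 0.1, -2.9]
finger_gap: 0.0595
grip_force: 43.1
```

```bash
python3 - <<'E'
from look import *
im,d,c,P=shot('wrist','w6.png'); s=get_state(); print(s['tcp_pos'],s['orientation'],s['finger_gap'])
Rt=q2R(s['orientation']); print(Rt.round(3)); P=np.where(np.isfinite(P),P,9)
hsv=cv2.cvtColor(im,cv2.COLOR_BGR2HSV).astype(int)
near=(P[...,0]>.55)&(P[...,0]<.78)&(P[...,1]>-.42)&(P[...,1]<-.04)
g=near&(np.abs(P[...,2]-.012)<.005)&(hsv[...,0]>50)&(hsv[...,0]<95)&(hsv[...,1]>70)
r=cv2.minAreaRect(P[g][:,:2].astype(np.float32)); print('base',r,g.sum())
k=near&(np.abs(P[...,2]-.09)<.006)&(im.max(2)>90); A=P[k]
print('jaw tops',k.sum())
n,l,st,ce=cv2.connectedComponentsWithStats(k.astype(np.uint8))
for i in range(1,n):
    if st[i,4]>30: B=P[l==i]; print(ce[i].round(),st[i,4],cv2.minAreaRect(B[:,:2].astype(np.float32)),np.median(B[:,2]))
k=near&(np.abs(P[...,2]-.045)<.003)&(hsv[...,1]<70)
n,l,st,ce=cv2.connectedComponentsWithStats(k.astype(np.uint8))
for i in range(1,n):
    if st[i,4]>200: B=P[l==i]; print('rest',ce[i].round(),st[i,4],cv2.minAreaRect(B[:,:2].astype(np.float32)),np.median(B[:,2]))
E
```

```text
[ 0.6363473  -0.16509827  0.1383335 ] [3.39961100e-05 6.35871805e-01 7.71794692e-01 1.25284535e-05] 0.05943546597089357
[[-0.191  0.982  0.   ]
 [ 0.982  0.191 -0.   ]
 [-0.     0.    -1.   ]]
base ((0.6336138248443604, -0.15159209072589874), (0.08863010257482529, 0.11514556407928467), 10.907625198364258) 5895
jaw tops 786
[617.  73.] 321 ((0.7665619850158691, -0.04348716884851456), (0.0028436086140573025, 0.021007278934121132), 74.68846130371094) 0.09092165517103751
[324. 181.] 465 ((0.6286326050758362, -0.12670961022377014), (0.009578404016792774, 0.014003939926624298), 10.695582389831543) 0.09024191308680263
rest [324. 218.] 6698 ((0.6356651782989502, -0.16226264834403992), (0.07003068178892136, 0.05462370440363884), 10.940074920654297) 0.04533260318262261
```

View pics/w6.png

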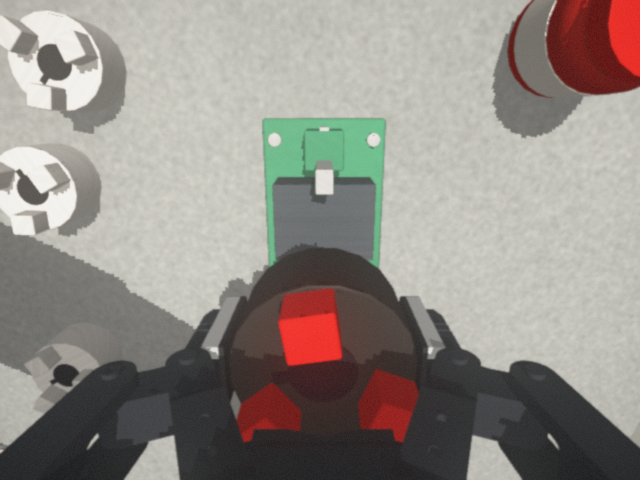

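The rest centre is (0.6357, -0.1623) with its top at 45 mm. The fixed-jaw face is at about (0.630, -0.1335) and the yaw is 10.9°, all of which fit the given sizes. Lowering the hub onto the rest, about 4 mm off the fixed jaw.

>>> arm_command:
  moves: [0.2, -2.5, 0, 20, 0, 0, 0, 0.2, 0, 0, 40, 0, 0, 0, 0.2, 0, 0, 30, 0, 0, 0, 0.2, 0, 0, 15, 0, 0, 0, 0.2, 0, 0, 8, 0, 0, 0, 0.2, 0, 0, 6, 0, 0, 0, 0.2, 0, 0, 3, 0, 0, 0, 0.2, 0, 0, 0, 0, 0, 0]

```text
clock: 16.95
tcp_pos: [0.6374, -0.1676, 0.0167]
orientation: [0.0, 0.635, 0.772, 0.0]
wrist_force: [0.6, 0.4, -3.5]
finger_gap: 0.0589
grip_force: 43.1
```

>>> arm_command:
  moves: [0.2, 0, 0, 1.5, 0, 0, 0, 0.2, 0, 0, 0, 0, 0, 0]

```text
clock: 17.2
tcp_pos: [0.6375, -0.1676, 0.0152]
orientation: [0.001, 0.635, 0.772, 0.0]
wrist_force: [-0.1, 0.1, -1.6]
finger_gap: 0.0591
grip_force: 43.9
```

>>> arm_command:
  moves: [0.2, 0, 0, 1, 0, 0, 0, 1, 0, 0, 0, 0, 0, 0, 1, 0, 0, 0, 0, 0, 0, 1, 0, 0, 0, 0, 0, 0, 1, 0, 0, 0, 0, 0, 0, 1, 0, 0, -30, 0, 0, 0, 1, 0, 0, -50, 0, 0, 0, 1, 0, 0, -60, 0, 0, 0]

```text
clock: 18.2
tcp_pos: [0.6361, -0.1671, 0.1538]
orientation: [-0.001, 0.635, 0.772, -0.0]
wrist_force: [0.7, -0.4, 1.0]
finger_gap: 0.0853
grip_force: 0.0
```

>>> arm_command:
  moves: [1, -60, 3, 0, 0, 0, 0, 1, -60, 0, 0, 0, 0, 0, 1, 0, 0, 0, 0, 0, 0, 1, 0, 0, 0, 0, 0, 0]

```text
clock: 18.7
tcp_pos: [0.6626, -0.2845, 0.153]
orientation: [-0.001, 0.636, 0.772, 0.0]
wrist_force: [-0.4, -0.1, -0.3]
finger_gap: 0.0856
grip_force: 0.0
```

```bash
cat > cal.py <<'E'
from look import *
def calip(name):
    im,d,c,P=shot('wrist',name); s=get_state(); Rt=q2R(s['orientation']); t=s['tcp_pos']; print(t)
    P=np.where(np.isfinite(P),P,9); L=(P-t)@Rt   # tool coords
    hsv=cv2.cvtColor(im,cv2.COLOR_BGR2HSV).astype(int)
    near=(P[...,0]>.55)&(P[...,0]<.78)&(P[...,1]>-.42)&(P[...,1]<-.1)
    o=near&(hsv[...,0]<20)&(hsv[...,0]>6)&(hsv[...,1]>150)&(np.abs(P[...,2]-.07)<.012)
    if o.any(): print('orange tool xy min/max',np.percentile(L[o],[1,99],axis=0).round(4).tolist(),'z',np.median(P[o][:,2]))
    k=near&(np.abs(P[...,2]-.09)<.005)&(im.max(2)>80)&(hsv[...,1]<80)
    n,l,st,ce=cv2.connectedComponentsWithStats(k.astype(np.uint8))
    for i in range(1,n):
        if st[i,4]>60: print('z90',ce[i].round(),st[i,4],np.percentile(L[l==i],[2,98],axis=0).round(4)[:,:2].tolist())
    r=near&(P[...,2]>.085)&(P[...,2]<.1)&((hsv[...,0]<6)|(hsv[...,0]>174))&(hsv[...,1]>120)
    if r.any(): 
        (x,y),rad=cv2.minEnclosingCircle(P[r][:,:2].astype(np.float32)); print('claws circle',x,y,rad,'ztop',np.percentile(P[r][:,2],95))
    return im,P,L
E
python3 -c "
from cal import *
calip('w7.png')"
```

```text
[ 0.66274319 -0.28374168  0.15336685]
orange tool xy min/max [[0.0081, -0.0124, 0.0795], [0.0594, 0.0063, 0.0842]] z 0.07230323264202729
z90 [319. 122.] 444 [[0.0633, -0.0081], [0.0764, 0.0016]]
claws circle 0.6397243738174438 -0.17646163702011108 0.027808519080281258 ztop 0.09640697454247267
```

View pics/w7.png

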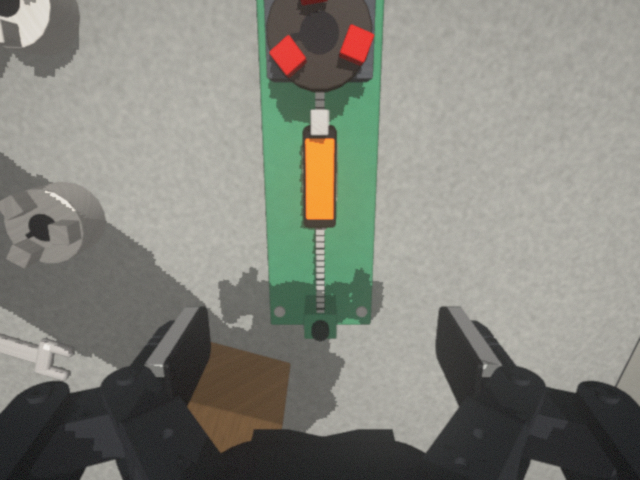

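The used hub stands on the rest at image (320,35). The jaw head is at (320,180), offset tool x +34, y −3 from the TCP. Pinching the head now.

>>> arm_command:
  moves: [0.3, 34, -3, 0, 0, 0, 0, 0.3, 0, 0, 40, 0, 0, 0, 0.3, 0, 0, 40, 0, 0, 0, 0.3, 0, 0, 35, 0, 0, 0, 0.3, 0, 0, 20, 0, 0, 0, 0.3, 0, 0, 12, 0, 0, 0, 0.3, 0, 0, 0, 0, 0, 0, 0.3, 0, 0, 0, 0, 0, 0]
  newtons: 40

```text
clock: 19.75
tcp_pos: [0.6545, -0.2518, 0.0081]
orientation: [0.001, 0.635, 0.772, 0.0]
wrist_force: [0.2, -0.5, 0.0]
finger_gap: 0.0553
grip_force: 0.0
```

>>> arm_command:
  moves: [-1, 0, 0, 0, 0, 0, 0, -1, 0, 0, 0, 0, 0, 0, -1, 0, 0, 0, 0, 0, 0, -1, 0, 0, 0, 0, 0, 0, -1, 0, 0, 0, 0, 0, 0]

```text
clock: 20.38
tcp_pos: [0.6541, -0.2522, 0.0077]
orientation: [0.001, 0.635, 0.772, 0.0]
wrist_force: [-1.2, 0.7, 5.8]
finger_gap: 0.0217
grip_force: 40.1
```

Pinched (gap 21.7 mm, as expected for the head). Sliding the jaw.

>>> arm_command:
  moves: [-1, 4, 0, 0, 0, 0, 0, -1, 4, 0, 0, 0, 0, 0, -1, 4, 0, 0, 0, 0, 0, -1, 1, 0, 0, 0, 0, 0, -1, 0, 0, 0, 0, 0, 0]

```text
clock: 21.0
tcp_pos: [0.6518, -0.2402, 0.0077]
orientation: [0.001, 0.636, 0.772, -0.0]
wrist_force: [-0.1, -2.9, 4.9]
finger_gap: 0.0219
grip_force: 40.3
```

>>> arm_command:
  moves: [-1, 2, 0, 0, 0, 0, 0, -1, 1, 0, 0, 0, 0, 0, -1, 0, 0, 0, 0, 0, 0]

```text
clock: 21.38
tcp_pos: [0.6512, -0.2375, 0.0077]
orientation: [0.001, 0.636, 0.772, -0.0]
wrist_force: [-0.6, -3.4, 6.4]
finger_gap: 0.022
grip_force: 40.3
```

>>> arm_command:
  moves: [-1, 1, 0, 0, 0, 0, 0, -1, 1, 0, 0, 0, 0, 0, -1, 0, 0, 0, 0, 0, 0]

```text
clock: 21.75
tcp_pos: [0.6509, -0.2359, 0.0077]
orientation: [0.002, 0.636, 0.772, -0.0]
wrist_force: [-0.5, -3.4, 4.8]
finger_gap: 0.0213
grip_force: 40.3
```

>>> arm_command:
  moves: [-1, 1, 0, 0, 0, 0, 0, -1, 1, 0, 0, 0, 0, 0, -1, 0, 0, 0, 0, 0, 0]

```text
clock: 22.12
tcp_pos: [0.651, -0.236, 0.0077]
orientation: [0.003, 0.636, 0.772, -0.001]
wrist_force: [0.8, -9.7, 3.8]
finger_gap: 0.0216
grip_force: 39.9
```

>>> arm_command:
  moves: [-1, 1, 0, 0, 0, 0, 0, -1, 1, 0, 0, 0, 0, 0, -1, 0, 0, 0, 0, 0, 0, -1, 0, 0, 0, 0, 0, 0, -1, 0, 0, 0, 0, 0, 0]

```text
clock: 22.75
tcp_pos: [0.651, -0.236, 0.0077]
orientation: [0.004, 0.637, 0.771, -0.002]
wrist_force: [1.6, -15.6, 0.7]
finger_gap: 0.0214
grip_force: 39.6
```

```bash
python3 -c "
from cal import *
im,P,L=calip('w8.png')
for n in ('scene','side'):
    im,d,c,P=shot(n,n+'8.png'); P=np.where(np.isfinite(P),P,9); hsv=cv2.cvtColor(im,cv2.COLOR_BGR2HSV).astype(int)
    Q=P[(P[...,2]>.05)&(P[...,2]<.1)]; Q=Q-np.array([0,0,.045]); print(n,circ(Q,(.6356,-.163)))
    k=(P[...,0]>.6)&(P[...,0]<.68)&(P[...,1]>-.24)&(P[...,1]<-.1)&(np.abs(P[...,2]-.09)<.006)&(hsv[...,1]<60)
    v=P[k][:,:2]@np.array([-.191,.982]); print(np.histogram(v,np.arange(-.37,-.2,.005)))
"
```

```text
[ 0.65098398 -0.23596624  0.0077383 ]
orange tool xy min/max [[-0.0246, -0.01, -0.0657], [0.0265, 0.0086, -0.0616]] z 0.07229051607437739
z90 [322. 280.] 2457 [[0.0306, -0.0055], [0.0441, 0.004]]
claws circle 0.637172520160675 -0.1662415862083435 0.028308890759944916 ztop 0.09626053570347456
scene (array([ 0.63736916, -0.16047081]), 169, np.float64(0.0007493499116309997))
(array([ 0,  8,  4,  3, 11,  0,  0,  0,  0,  0,  0,  0,  0,  0,  0,  0,  0,
        0,  0,  0,  0,  0,  0,  0, 10, 11, 10,  0,  0,  0,  0,  0,  0]), array([-0.37 , -0.365, -0.36 , -0.355, -0.35 , -0.345, -0.34 , -0.335,
       -0.33 , -0.325, -0.32 , -0.315, -0.31 , -0.305, -0.3  , -0.295,
       -0.29 , -0.285, -0.28 , -0.275, -0.27 , -0.265, -0.26 , -0.255,
       -0.25 , -0.245, -0.24 , -0.235, -0.23 , -0.225, -0.22 , -0.215,
       -0.21 , -0.205]))
side (array([ 0.63781138, -0.16208567]), 37, np.float64(0.0009063305422845405))
(array([ 0,  5,  1,  7, 12,  0,  0,  0,  0,  0,  0,  0,  0,  0,  0,  0,  0,
        0,  0,  0,  0,  0,  0,  0,  0,  0,  0,  0,  0,  0,  0,  0,  0]), array([-0.37 , -0.365, -0.36 , -0.355, -0.35 , -0.345, -0.34 , -0.335,
       -0.33 , -0.325, -0.32 , -0.315, -0.31 , -0.305, -0.3  , -0.295,
       -0.29 , -0.285, -0.28 , -0.275, -0.27 , -0.265, -0.26 , -0.255,
       -0.25 , -0.245, -0.24 , -0.235, -0.23 , -0.225, -0.22 , -0.215,
       -0.21 , -0.205]))
```

The jaws are shut on the hub: gap about 60 mm, hub centre within 2 mm of nominal, 15 N push. Now sliding the jaw back 28 mm and letting go.

>>> arm_command:
  moves: [-1, -5, 0, 0, 0, 0, 0, -1, -8, 0, 0, 0, 0, 0, -1, -8, 0, 0, 0, 0, 0, -1, -8, 0, 0, 0, 0, 0, -1, -4, 0, 0, 0, 0, 0, -1, 0, 0, 0, 0, 0, 0, -1, 0, 0, 0, 0, 0, 0]

```text
clock: 23.78
tcp_pos: [0.6563, -0.2633, 0.0077]
orientation: [0.001, 0.635, 0.772, -0.0]
wrist_force: [-0.7, -0.4, 6.0]
finger_gap: 0.0214
grip_force: 40.5
```

>>> arm_command:
  moves: [0.3, 0, 0, 0, 0, 0, 0, 0.3, 0, 0, 0, 0, 0, 0, 0.3, 0, 0, 0, 0, 0, 0, 0.3, 0, 0, 0, 0, 0, 0, 0.3, 0, 0, -40, 0, 0, 0, 1, 0, 0, -50, 0, 0, 0, 1, 0, 0, -50, 0, 0, 0, 1, 0, 0, 0, 0, 0, 0]

```text
clock: 24.78
tcp_pos: [0.6586, -0.2641, 0.1527]
orientation: [0.005, 0.635, 0.772, 0.001]
wrist_force: [-0.0, -0.6, 0.1]
finger_gap: 0.0854
grip_force: 0.0
```

```bash
python3 -c "
from cal import *
im,P,L=calip('w9.png')
for n in ('scene','side'):
    im,d,c,P=shot(n,n+'9.png'); P=np.where(np.isfinite(P),P,9)
    Q=P[(P[...,2]>.05)&(P[...,2]<.1)]; Q=Q-np.array([0,0,.045]); print(n,circ(Q,(.6356,-.163)))
"
```

```text
[ 0.65724729 -0.26338867  0.14953355]
orange tool xy min/max [[-0.0244, -0.0113, 0.0756], [0.0271, 0.0071, 0.0801]] z 0.0723283336307105
z90 [318. 177.] 415 [[0.0312, -0.0067], [0.0448, 0.0028]]
claws circle 0.6359261870384216 -0.16354602575302124 0.028980275616049767 ztop 0.09640912844821226
scene (array([ 0.63749202, -0.16050654]), 257, np.float64(0.0005534357104881454))
side (array([ 0.6380065 , -0.16181254]), 127, np.float64(0.0012073928192133307))
```

>>> arm_command:
  moves: [1, 55, -1, 0, 0, 0, 0, 1, 48, 0, 0, 0, 0, 0, 1, 0, 0, 40, 0, 0, 0, 1, 0, 0, 40, 0, 0, 0, 1, 0, 0, 30, 0, 0, 0, 1, 0, 0, 20, 0, 0, 0, 1, 0, 0, 0, 0, 0, 0, 1, 0, 0, 0, 0, 0, 0]

```text
clock: 25.92
tcp_pos: [0.6346, -0.1617, 0.0164]
orientation: [-0.0, 0.635, 0.772, -0.0]
wrist_force: [0.5, 0.5, 0.3]
finger_gap: 0.0851
grip_force: 0.0
```

>>> arm_command:
  moves: [0.2, 0, 0, 0, 0, 0, 0, 0.2, 0, 0, 0, 0, 0, 0, 0.2, 0, 0, 0, 0, 0, 0, 0.2, 0, 0, 0, 0, 0, 0, 0.2, 0, 0, -30, 0, 0, 0, 0.2, 0, 0, -50, 0, 0, 0, 0.2, 0, 0, -60, 0, 0, 0, 0.2, 0, 0, -20, 0, 0, 0]

```text
clock: 26.92
tcp_pos: [0.6363, -0.1623, 0.1808]
orientation: [0.003, 0.635, 0.772, 0.001]
wrist_force: [0.4, -1.1, -3.8]
finger_gap: 0.0591
grip_force: 46.7
```

>>> arm_command:
  moves: [0.2, 0, 0, 0, 0, 0, 0.1, 0.2, 0, 0, 0, 0, 0, 0.094, 0.2, 50, -20, 0, 0, 0, 0, 0.2, 55, -23, 0, 0, 0, 0, 0.2, 55, -23, 0, 0, 0, 0, 0.2, 55, -23, 0, 0, 0, 0, 0.2, 55, -23, 0, 0, 0, 0, 0.2, 16, -3, 0, 0, 0, 0]

```text
clock: 27.92
tcp_pos: [0.5171, 0.127, 0.1762]
orientation: [-0.001, 0.706, 0.709, -0.001]
wrist_force: [0.4, -0.9, -2.7]
finger_gap: 0.0591
grip_force: 46.6
```

```bash
python3 -c "
from look import *
im,d,c,P=shot('wrist','w10.png'); s=get_state(); print(s['tcp_pos'],s['orientation'],s['finger_gap'],s['wrist_force']); P=np.where(np.isfinite(P),P,9)
f=(np.abs(P[...,2]-.092)<.005)&(P[...,0]>.42)&(P[...,0]<.64)&(P[...,1]>.05)&(P[...,1]<.42); print('floor',f.sum(),np.percentile(P[f],[1,50,99],axis=0).round(4).tolist())
w=(np.abs(P[...,2]-.131)<.004)&(P[...,0]>.45)&(P[...,0]<.6)&(P[...,1]>.15)&(P[...,1]<.2); print('divider',w.sum(),np.percentile(P[w],[2,50,98],axis=0).round(4).tolist())
w=(np.abs(P[...,2]-.162)<.004)&(P[...,0]>.38)&(P[...,0]<.46)&(P[...,1]>.1)&(P[...,1]<.4); print('panel',w.sum(),np.percentile(P[w],[2,50,98],axis=0).round(4).tolist())
w=(np.abs(P[...,2]-.165)<.003)&(P[...,0]>.55)&(P[...,0]<.7)&(P[...,1]>.1)&(P[...,1]<.4); print('carc',w.sum(),np.percentile(P[w],[2,50,98],axis=0).round(4).tolist())
"
```

```text
[0.51793956 0.12755432 0.17632618] [-9.33516653e-04  7.05694885e-01  7.08515237e-01 -1.29919093e-04] 0.05924914422524258 [ 0.52329783  0.7280064  -3.5751074 ]
floor 87820 [[0.4321, 0.0822, 0.0903], [0.5386, 0.196, 0.092], [0.638, 0.2628, 0.0941]]
divider 2310 [[0.4533, 0.1712, 0.1276], [0.5236, 0.1737, 0.1313], [0.5971, 0.176, 0.1327]]
panel 7784 [[0.4203, 0.1041, 0.1581], [0.4263, 0.1863, 0.1593], [0.432, 0.2453, 0.1606]]
carc 29492 [[0.62, 0.103, 0.1634], [0.6391, 0.1719, 0.1653], [0.6711, 0.2435, 0.1667]]
```

View pics/w10.png

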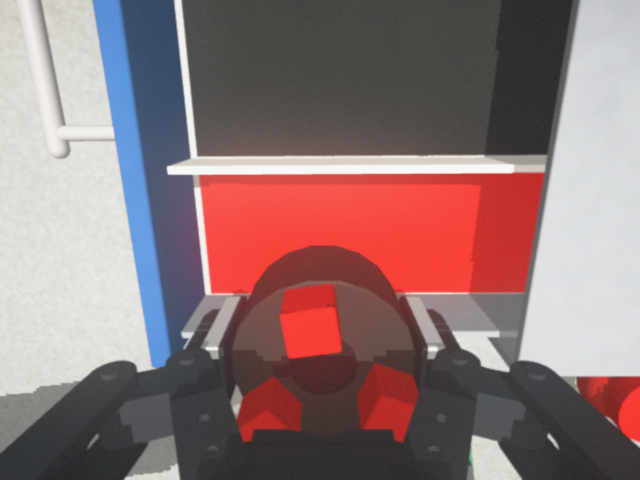

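The hub is held over the red bay, whose floor is at 91.5 mm. The divider is at y=0.1737, so the bay middle is at y≈0.1257. Lowering 2 mm towards −y.

>>> arm_command:
  moves: [0.2, -2, 1, 40, 0, 0, 0, 0.2, 0, 0, 40, 0, 0, 0, 0.2, 0, 0, 20, 0, 0, 0, 0.2, 0, 0, 8, 0, 0, 0, 0.2, 0, 0, 5, 0, 0, 0, 0.2, 0, 0, 1.5, 0, 0, 0, 0.2, 0, 0, 0, 0, 0, 0, 0.2, 0, 0, 0, 0, 0, 0]

```text
clock: 28.98
tcp_pos: [0.5227, 0.1217, 0.0641]
orientation: [0.002, 0.707, 0.707, 0.001]
wrist_force: [-0.5, -2.6, 6.5]
finger_gap: 0.0591
grip_force: 47.2
```

>>> arm_command:
  moves: [0.2, 0, 0, 0, 0, 0, 0, 1, 0, 0, 0, 0, 0, 0, 1, 0, 0, 0, 0, 0, 0, 1, 0, 0, 0, 0, 0, 0, 1, 0, 0, -15, 0, 0, 0, 1, 0, 0, -40, 0, 0, 0, 1, 0, 0, -50, 0, 0, 0, 1, 0, 0, -40, 0, 0, 0]

```text
clock: 29.98
tcp_pos: [0.5213, 0.1224, 0.2104]
orientation: [0.001, 0.707, 0.707, 0.001]
wrist_force: [0.7, 0.6, 0.2]
finger_gap: 0.0852
grip_force: 0.0
```

>>> arm_command:
  moves: [1, -55, -8, 0, 0, 0, 0, 1, -55, -8, 0, 0, 0, 0, 1, -55, -8, 0, 0, 0, 0, 1, -55, -9, 0, 0, 0, 0, 1, -40, -9, 0, 0, 0, 0, 1, 0, 0, 0, 0, 0, 0, 1, 0, 0, 0, 0, 0, 0]

```text
clock: 30.85
tcp_pos: [0.4789, -0.1376, 0.2079]
orientation: [0.0, 0.707, 0.707, 0.0]
wrist_force: [-0.0, 1.2, -0.3]
finger_gap: 0.0853
grip_force: 0.0
```

```bash
cat > hubs.py <<'E'
from look import *
def survey(cols=((.448,-.091),(.4315,-.179),(.4545,-.332),(.446,.030),(.340,-.2635)),dz=0):
    for n in('scene','side'):
        im,d,c,P=shot(n); ok=np.isfinite(P[...,0]); Q=P[ok]
        for s in cols:
            try: r=circ(Q-np.array([0,0,dz]),s); print(n,s,r[0].round(4),r[1],r[2].round(4))
            except Exception as e: print(n,s,e)
def drawer():
    "hub body tops in drawer: points z .12..0.145"
    im,d,c,P=shot('scene'); ok=np.isfinite(P[...,0])&(P[...,2]>.118)&(P[...,2]<.148)&(P[...,0]>.44)&(P[...,0]<.61)&(P[...,1]>.084)&(P[...,1]<.406)
    k=np.zeros(ok.shape,np.uint8); k[ok]=1
    n,l,st,ce=cv2.connectedComponentsWithStats(k)
    for i in range(1,n):
        if st[i,4]>25: B=P[l==i]; print('dr',ce[i].round(),st[i,4],np.median(im[l==i],0),cv2.minEnclosingCircle(B[:,:2].astype(np.float32)),np.percentile(B[:,2],[2,98]).round(4))
E
python3 -c "
from hubs import *
print(get_state()['tcp_pos']); survey(); drawer()"
```

```text
[ 0.47892662 -0.13757645  0.20785983]
scene (0.448, -0.091) [ 0.4483 -0.0907] 189 0.0009
scene (0.4315, -0.179) [ 0.4318 -0.1779] 192 0.0008
scene (0.4545, -0.332) [ 0.4544 -0.3309] 219 0.0006
scene (0.446, 0.03) [0.4454 0.0312] 166 0.0009
scene (0.34, -0.2635) [ 0.3398 -0.2627] 194 0.0008
side (0.448, -0.091) [ 0.4488 -0.0919] 100 0.0012
side (0.4315, -0.179) [ 0.4326 -0.1791] 148 0.0009
side (0.4545, -0.332) [ 0.4553 -0.332 ] 180 0.0009
side (0.446, 0.03) [0.4459 0.0298] 123 0.0012
side (0.34, -0.2635) [ 0.3407 -0.2642] 162 0.0011
dr [402. 200.] 512 [ 55.  55. 118.] ((0.5083584785461426, 0.16052433848381042), 0.06973537802696228) [0.1189 0.1416]
```

All hubs are where they were. Picking silver hub A at (0.4485, −0.0915).

>>> arm_command:
  moves: [1, 46, -30.5, 0, 0, 0, 0, 1, 0, 0, 60, 0, 0, 0, 1, 0, 0, 60, 0, 0, 0, 1, 0, 0, 50, 0, 0, 0, 1, 0, 0, 35, 0, 0, 0, 1, 0, 0, 20, 0, 0, 0, 1, 0, 0, 11, 0, 0, 0, 1, 0, 0, 0, 0, 0, 0]

```text
clock: 32.0
tcp_pos: [0.4482, -0.0911, -0.029]
orientation: [-0.0, 0.707, 0.708, -0.0]
wrist_force: [0.0, -0.3, 0.2]
finger_gap: 0.0854
grip_force: 0.0
```

>>> arm_command:
  moves: [0.2, 0, 0, 0, 0, 0, 0, 0.2, 0, 0, 0, 0, 0, 0, 0.2, 0, 0, 0, 0, 0, 0, 0.2, 0, 0, 0, 0, 0, 0, 0.2, 0, 0, -30, 0, 0, 0, 0.2, 0, 0, -60, 0, 0, 0, 0.2, 0, 0, -60, 0, 0, 0, 0.2, 0, 0, -60, 0, 0, 0]
  newtons: 45

```text
clock: 33.0
tcp_pos: [0.4479, -0.0917, 0.1833]
orientation: [0.0, 0.707, 0.707, 0.0]
wrist_force: [1.7, -0.4, -2.5]
finger_gap: 0.0591
grip_force: 49.7
```

>>> arm_command:
  moves: [0.2, 57, 9, 0, 0, 0, 0, 0.2, 57, 9, 0, 0, 0, 0, 0.2, 57, 9, 0, 0, 0, 0, 0.2, 57, 9, 0, 0, 0, 0, 0.2, 57, 9, 0, 0, 0, 0, 0.2, 58, 9, 0, 0, 0, 0, 0.2, 58, 9, 0, 0, 0, 0, 0.2, 58, 9, 0, 0, 0, 0]

```text
clock: 34.0
tcp_pos: [0.5203, 0.369, 0.1812]
orientation: [0.0, 0.707, 0.707, 0.0]
wrist_force: [1.2, 0.3, -2.3]
finger_gap: 0.059
grip_force: 50.0
```

>>> arm_command:
  moves: [0.2, 0, 0, 0, 0, 0, 0, 0.2, 0, 0, 0, 0, 0, 0]

```text
clock: 34.25
tcp_pos: [0.5198, 0.3669, 0.1806]
orientation: [-0.0, 0.707, 0.707, -0.001]
wrist_force: [-0.5, -0.3, -2.6]
finger_gap: 0.0592
grip_force: 49.8
```

>>> arm_command:
  moves: [0.2, 0, 0, 40, 0, 0, 0, 0.2, 0, 0, 40, 0, 0, 0, 0.2, 0, 0, 20, 0, 0, 0, 0.2, 0, 0, 9, 0, 0, 0, 0.2, 0, 0, 5, 0, 0, 0, 0.2, 0, 0, 2, 0, 0, 0, 0.2, 0, 0, 1, 0, 0, 0, 0.2, 0, 0, 0, 0, 0, 0]

```text
clock: 35.25
tcp_pos: [0.5207, 0.3675, 0.0648]
orientation: [0.0, 0.707, 0.707, 0.0]
wrist_force: [-0.5, 0.5, -2.0]
finger_gap: 0.0593
grip_force: 49.9
```

>>> arm_command:
  moves: [0.2, 0, 0, 1.5, 0, 0, 0, 0.2, 0, 0, 1, 0, 0, 0, 0.2, 0, 0, 0, 0, 0, 0]

```text
clock: 35.62
tcp_pos: [0.5211, 0.3675, 0.0634]
orientation: [0.001, 0.707, 0.707, 0.001]
wrist_force: [-1.0, -0.9, 6.0]
finger_gap: 0.0595
grip_force: 50.8
```

>>> arm_command:
  moves: [1, 0, 0, 0, 0, 0, 0, 1, 0, 0, 0, 0, 0, 0, 1, 0, 0, 0, 0, 0, 0, 1, 0, 0, 0, 0, 0, 0, 1, 0, 0, -15, 0, 0, 0, 1, 0, 0, -40, 0, 0, 0, 1, 0, 0, -50, 0, 0, 0, 1, 0, 0, -40, 0, 0, 0]

```text
clock: 36.62
tcp_pos: [0.5208, 0.3675, 0.2102]
orientation: [0.0, 0.707, 0.707, 0.001]
wrist_force: [0.4, -0.1, 0.2]
finger_gap: 0.0855
grip_force: 0.0
```

>>> arm_command:
  moves: [1, -60, -8, 0, 0, 0, 0, 1, -60, -8, 0, 0, 0, 0, 1, -60, -8, 0, 0, 0, 0, 1, -60, -8, 0, 0, 0, 0, 1, -60, -8, 0, 0, 0, 0, 1, -60, -8, 0, 0, 0, 0, 1, -60, -8, 0, 0, 0, 0, 1, -60, -8, 0, 0, 0, 0]

```text
clock: 37.62
tcp_pos: [0.4562, -0.1148, 0.2082]
orientation: [0.001, 0.707, 0.707, 0.001]
wrist_force: [1.8, -0.3, -1.2]
finger_gap: 0.0853
grip_force: 0.0
```

```bash
python3 -c "
from hubs import *
print(get_state()['tcp_pos']); survey(((.4315,-.179),(.4545,-.332))); drawer()"
```

```text
[ 0.45623511 -0.11477332  0.20820418]
scene (0.4315, -0.179) [ 0.4318 -0.1778] 184 0.0008
scene (0.4545, -0.332) [ 0.4545 -0.3309] 227 0.0006
side (0.4315, -0.179) [ 0.4328 -0.1791] 141 0.001
side (0.4545, -0.332) [ 0.4553 -0.3323] 173 0.0008
dr [469. 182.] 297 [125. 129. 131.] ((0.5246912240982056, 0.3637887239456177), 0.03245149925351143) [0.1188 0.1422]
dr [402. 200.] 512 [ 53.5  54.  117. ] ((0.5079715251922607, 0.15912935137748718), 0.06942993402481079) [0.1191 0.1418]
```

>>> arm_command:
  moves: [1, -60, -24, 0, 0, 0, 0, 1, -5, 0, 60, 0, 0, 0, 1, 0, 0, 60, 0, 0, 0, 1, 0, 0, 50, 0, 0, 0, 1, 0, 0, 35, 0, 0, 0, 1, 0, 0, 20, 0, 0, 0, 1, 0, 0, 12, 0, 0, 0, 1, 0, 0, 0, 0, 0, 0]

```text
clock: 38.78
tcp_pos: [0.4333, -0.1749, -0.0304]
orientation: [-0.0, 0.707, 0.708, 0.0]
wrist_force: [-1.0, -0.9, 0.1]
finger_gap: 0.0855
grip_force: 0.0
```

>>> arm_command:
  moves: [0.2, 0, 0, 0, 0, 0, 0, 0.2, 0, 0, 0, 0, 0, 0, 0.2, 0, 0, 0, 0, 0, 0, 0.2, 0, 0, 0, 0, 0, 0, 0.2, 0, 0, -30, 0, 0, 0, 0.2, 0, 0, -60, 0, 0, 0, 0.2, 0, 0, -60, 0, 0, 0, 0.2, 0, 0, -60, 0, 0, 0]

```text
clock: 39.78
tcp_pos: [0.4327, -0.1755, 0.182]
orientation: [0.0, 0.707, 0.707, 0.0]
wrist_force: [1.8, -0.7, -2.9]
finger_gap: 0.059
grip_force: 46.9
```

>>> arm_command:
  moves: [0.2, 59, 11, 0, 0, 0, 0, 0.2, 59, 11, 0, 0, 0, 0, 0.2, 59, 11, 0, 0, 0, 0, 0.2, 59, 11, 0, 0, 0, 0, 0.2, 59, 11, 0, 0, 0, 0, 0.2, 59, 11, 0, 0, 0, 0, 0.2, 59, 11, 0, 0, 0, 0, 0.2, 58, 10, 0, 0, 0, 0]

```text
clock: 40.78
tcp_pos: [0.52, 0.2971, 0.1799]
orientation: [0.0, 0.707, 0.707, 0.0]
wrist_force: [1.4, -0.9, -2.5]
finger_gap: 0.0588
grip_force: 47.3
```

>>> arm_command:
  moves: [0.2, 0, 0, 0, 0, 0, 0, 0.2, 0, 0, 40, 0, 0, 0, 0.2, 0, 0, 40, 0, 0, 0, 0.2, 0, 0, 20, 0, 0, 0, 0.2, 0, 0, 9, 0, 0, 0, 0.2, 0, 0, 5, 0, 0, 0, 0.2, 0, 0, 2, 0, 0, 0, 0.2, 0, 0, 0, 0, 0, 0]

```text
clock: 41.78
tcp_pos: [0.5207, 0.2953, 0.0645]
orientation: [0.0, 0.707, 0.707, 0.001]
wrist_force: [-0.1, 0.3, -3.8]
finger_gap: 0.059
grip_force: 47.3
```

>>> arm_command:
  moves: [0.2, 0, 0, 1.5, 0, 0, 0, 0.2, 0, 0, 1, 0, 0, 0, 0.2, 0, 0, 0, 0, 0, 0]

```text
clock: 42.15
tcp_pos: [0.5206, 0.2954, 0.062]
orientation: [0.0, 0.707, 0.707, 0.001]
wrist_force: [-1.5, 0.8, 1.9]
finger_gap: 0.059
grip_force: 47.9
```

>>> arm_command:
  moves: [0.2, 0, 0, 0.5, 0, 0, 0, 1, 0, 0, 0, 0, 0, 0, 1, 0, 0, 0, 0, 0, 0, 1, 0, 0, 0, 0, 0, 0, 1, 0, 0, -15, 0, 0, 0, 1, 0, 0, -40, 0, 0, 0, 1, 0, 0, -50, 0, 0, 0, 1, 0, 0, -40, 0, 0, 0]

```text
clock: 43.15
tcp_pos: [0.5206, 0.2954, 0.209]
orientation: [0.001, 0.707, 0.707, 0.001]
wrist_force: [-0.2, 0.8, -0.0]
finger_gap: 0.0852
grip_force: 0.0
```

>>> arm_command:
  moves: [1, -60, -8, 0, 0, 0, 0, 1, -60, -8, 0, 0, 0, 0, 1, -60, -8, 0, 0, 0, 0, 1, -60, -8, 0, 0, 0, 0, 1, -60, -8, 0, 0, 0, 0, 1, -60, -8, 0, 0, 0, 0, 1, -60, -8, 0, 0, 0, 0, 1, -60, -8, 0, 0, 0, 0]

```text
clock: 44.15
tcp_pos: [0.4559, -0.1869, 0.2072]
orientation: [0.001, 0.707, 0.707, 0.0]
wrist_force: [1.0, 0.4, -0.2]
finger_gap: 0.0856
grip_force: 0.0
```

```bash
python3 -c "
from hubs import *
print(get_state()['tcp_pos']); survey(((.4545,-.332),)); drawer()"
```

```text
[ 0.45594698 -0.18687933  0.20715945]
scene (0.4545, -0.332) [ 0.4544 -0.3307] 224 0.0007
side (0.4545, -0.332) [ 0.4554 -0.3321] 173 0.0009
dr [458. 185.] 598 [129. 133. 136.] ((0.5220273733139038, 0.3275860548019409), 0.06703943014144897) [0.1185 0.1423]
dr [402. 200.] 518 [ 55.5  55.  117. ] ((0.5087851881980896, 0.15186530351638794), 0.0721953883767128) [0.1185 0.1416]
```

>>> arm_command:
  moves: [1, -60, -1, 0, 0, 0, 0, 1, -60, 0, 0, 0, 0, 0, 1, -27, 0, 50, 0, 0, 0, 1, 0, 0, 60, 0, 0, 0, 1, 0, 0, 60, 0, 0, 0, 1, 0, 0, 35, 0, 0, 0, 1, 0, 0, 20, 0, 0, 0, 1, 0, 0, 12, 0, 0, 0]

```text
clock: 45.3
tcp_pos: [0.4556, -0.3301, -0.0319]
orientation: [-0.001, 0.706, 0.708, 0.0]
wrist_force: [0.2, -0.2, 0.4]
finger_gap: 0.0853
grip_force: 0.0
```

>>> arm_command:
  moves: [1, 0, 0, 0, 0, 0, 0, 0.2, 0, 0, 0, 0, 0, 0, 0.2, 0, 0, 0, 0, 0, 0, 0.2, 0, 0, 0, 0, 0, 0, 0.2, 0, 0, 0, 0, 0, 0, 0.2, 0, 0, -30, 0, 0, 0, 0.2, 0, 0, -60, 0, 0, 0, 0.2, 0, 0, -60, 0, 0, 0]

```text
clock: 46.3
tcp_pos: [0.4545, -0.3312, 0.1198]
orientation: [-0.001, 0.707, 0.707, 0.0]
wrist_force: [-0.1, -1.5, -3.3]
finger_gap: 0.0592
grip_force: 48.8
```

>>> arm_command:
  moves: [0.2, 0, 0, -60, 0, 0, 0, 0.2, 30, 4, 0, 0, 0, 0, 0.2, 0, 0, 0, 0, 0, 0, 0.2, 0, 0, 0, 0, 0, 0]

```text
clock: 46.8
tcp_pos: [0.4588, -0.3016, 0.1783]
orientation: [-0.0, 0.707, 0.707, -0.0]
wrist_force: [-0.3, -1.0, -3.3]
finger_gap: 0.0591
grip_force: 49.0
```

>>> arm_command:
  moves: [0.2, 58, 8, 0, 0, 0, 0, 0.2, 58, 8, 0, 0, 0, 0, 0.2, 58, 8, 0, 0, 0, 0, 0.2, 58, 8, 0, 0, 0, 0, 0.2, 58, 8, 0, 0, 0, 0, 0.2, 58, 8, 0, 0, 0, 0, 0.2, 58, 8, 0, 0, 0, 0, 0.2, 58, 5, 0, 0, 0, 0]

```text
clock: 47.8
tcp_pos: [0.5205, 0.1635, 0.1779]
orientation: [-0.0, 0.707, 0.707, -0.0]
wrist_force: [0.2, -0.3, -4.0]
finger_gap: 0.0594
grip_force: 48.9
```

>>> arm_command:
  moves: [0.2, 55, 0, 0, 0, 0, 0, 0.2, 0, 0, 0, 0, 0, 0, 0.2, 0, 0, 0, 0, 0, 0]

```text
clock: 48.18
tcp_pos: [0.5199, 0.2167, 0.1777]
orientation: [-0.0, 0.707, 0.707, -0.001]
wrist_force: [0.3, -1.3, -3.7]
finger_gap: 0.0593
grip_force: 48.8
```

```bash
python3 -c "
from look import *
im,d,c,P=shot('wrist'); s=get_state(); t=s['tcp_pos'];print(t); P=np.where(np.isfinite(P),P,9)
w=(P[...,2]>.122)&(P[...,2]<.145)&(P[...,0]>.47)&(P[...,0]<.57)&(P[...,1]>.235)&(P[...,1]<.41)
A=P[w]; print(len(A),'min y',np.percentile(A[:,1],[.5,2,50,98]),A[:,0].min(),A[:,0].max())
h=np.histogram(A[:,1],np.arange(.24,.41,.005)); print(h[0],h[1][:1])
"
```

```text
[0.52006105 0.21613786 0.17798092]
8851 min y [0.24372588 0.2454607  0.27851609 0.34451069] 0.5000626346645273 0.5699947579212831
[141 484 577 772 649 669 639 728 824 754 650 485  41   0   0   0   0   0
   0 666 647 125   0   0   0   0   0   0   0   0   0   0   0] [0.24]
```

```bash
cat > dr.py <<'E'
from look import *
def wr(y0,y1,save=None):
    im,d,c,P=shot('wrist',save); t=get_state()['tcp_pos']; P=np.where(np.isfinite(P),P,9); Q=P.reshape(-1,3)
    w=(Q[:,2]>.119)&(Q[:,2]<.146)&(Q[:,0]>.44)&(Q[:,0]<.61)&(Q[:,1]>y0)&(Q[:,1]<y1)
    A=Q[w]
    if len(A)<30: print('few');return
    print('wrist encl',cv2.minEnclosingCircle(A[:,:2].astype(np.float32)),np.percentile(A[:,:2],[.2,99.8],axis=0).round(4).tolist(),len(A))
def fix(seeds):
    for n in('scene','side'):
        im,d,c,P=shot(n); Q=P[np.isfinite(P[...,0])]-np.array([0,0,.091])
        for s in seeds:
            T=Q[(np.hypot(*(Q[:,:2]-np.array(s)).T)<.045)&(Q[:,2]>.027)&(Q[:,2]<.056)]
            if len(T)>20: print(n,s,len(T),np.percentile(T[:,:2],[1,99],axis=0).round(4).tolist(),'encl',cv2.minEnclosingCircle(T[:,:2].astype(np.float32)))
E
python3 -c "
from dr import *
wr(.236,.325,'w11.png'); wr(.325,.408)
im,d,c,P=shot('scene','s11.png'); ok=np.isfinite(P[...,0])
k=(ok&(P[...,2]>.119)&(P[...,2]<.146)&(P[...,0]>.46)&(P[...,0]<.6)&(P[...,1]>.18)&(P[...,1]<.406)); A=P[k]
print(np.histogram(A[:,1],np.arange(.18,.41,.005)))
h=(A[:,1]<.325); print(np.percentile(A[h],[1,99],axis=0))
fix([(.522,.272),(.522,.2925),(.522,.366)])
"
```

```text
wrist encl ((0.5572188496589661, 0.27147871255874634), 0.030093643814325333) [[0.5281, 0.2431], [0.5858, 0.3007]] 9463
wrist encl ((0.5219589471817017, 0.34596508741378784), 0.0221693217754364) [[0.5005, 0.3362], [0.5429, 0.3456]] 1378
(array([ 1,  0,  0,  0,  0,  0,  0,  0,  0,  0,  0,  0, 23, 38, 14, 13,  5,
        3, 16, 36, 33, 17, 10,  4,  1,  0,  0,  0,  0,  0,  0, 26, 40, 33,
       19, 16, 12, 19, 57, 32, 23,  9,  4,  0,  0]), array([0.18 , 0.185, 0.19 , 0.195, 0.2  , 0.205, 0.21 , 0.215, 0.22 ,
       0.225, 0.23 , 0.235, 0.24 , 0.245, 0.25 , 0.255, 0.26 , 0.265,
       0.27 , 0.275, 0.28 , 0.285, 0.29 , 0.295, 0.3  , 0.305, 0.31 ,
       0.315, 0.32 , 0.325, 0.33 , 0.335, 0.34 , 0.345, 0.35 , 0.355,
       0.36 , 0.365, 0.37 , 0.375, 0.38 , 0.385, 0.39 , 0.395, 0.4  ,
       0.405]))
[[0.5319068  0.2423398  0.11977825]
 [0.58500352 0.29686155 0.14288212]]
scene (0.522, 0.272) 120 [[0.5322, 0.2439], [0.5663, 0.2991]] encl ((0.5540106892585754, 0.272506445646286), 0.029065508395433426)
scene (0.522, 0.2925) 93 [[0.5254, 0.2562], [0.5638, 0.3366]] encl ((0.5314244031906128, 0.2961001396179199), 0.04224427044391632)
scene (0.522, 0.366) 303 [[0.4983, 0.3369], [0.5547, 0.4094]] encl ((0.5269855260848999, 0.3729146122932434), 0.03873138502240181)
side (0.522, 0.272) 93 [[0.53, 0.2405], [0.5595, 0.2959]] encl ((0.5511165857315063, 0.26838868856430054), 0.03092293068766594)
side (0.522, 0.2925) 82 [[0.5133, 0.2529], [0.5607, 0.3371]] encl ((0.5283917784690857, 0.2943665385246277), 0.04386034607887268)
side (0.522, 0.366) 160 [[0.4971, 0.3327], [0.5519, 0.3967]] encl ((0.525785505771637, 0.36787909269332886), 0.04205253720283508)
```

Hub B was knocked in the drawer to (0.557, 0.2715), but it is still upright and inside the bay. I'll set C down at (0.51, 0.2145), clear of it.

>>> arm_command:
  moves: [0.2, -2, -10, 40, 0, 0, 0, 0.2, 0, 0, 40, 0, 0, 0, 0.2, 0, 0, 20, 0, 0, 0, 0.2, 0, 0, 9, 0, 0, 0, 0.2, 0, 0, 4, 0, 0, 0, 0.2, 0, 0, 1, 0, 0, 0, 0.2, 0, 0, 0, 0, 0, 0]

```text
clock: 49.35
tcp_pos: [0.5109, 0.2153, 0.0655]
orientation: [0.0, 0.707, 0.707, 0.001]
wrist_force: [-1.2, -0.7, -2.9]
finger_gap: 0.0593
grip_force: 49.0
```

>>> arm_command:
  moves: [0.2, 0, 0, 1, 0, 0, 0, 0.2, 0, 0, 0, 0, 0, 0]

```text
clock: 49.6
tcp_pos: [0.5103, 0.2153, 0.064]
orientation: [0.0, 0.707, 0.707, 0.0]
wrist_force: [-0.3, 0.1, -3.1]
finger_gap: 0.0592
grip_force: 49.0
```

>>> arm_command:
  moves: [0.2, 0, 0, 1.5, 0, 0, 0, 0.2, 0, 0, 1, 0, 0, 0, 0.2, 0, 0, 0, 0, 0, 0]

```text
clock: 49.98
tcp_pos: [0.5102, 0.2152, 0.0613]
orientation: [0.0, 0.707, 0.707, 0.0]
wrist_force: [0.0, -0.1, -1.9]
finger_gap: 0.0592
grip_force: 49.2
```

>>> arm_command:
  moves: [1, 0, 0, 0, 0, 0, 0, 1, 0, 0, 0, 0, 0, 0, 1, 0, 0, 0, 0, 0, 0, 1, 0, 0, 0, 0, 0, 0, 1, 0, 0, -15, 0, 0, 0, 1, 0, 0, -40, 0, 0, 0, 1, 0, 0, -50, 0, 0, 0, 1, 0, 0, -50, 0, 0, 0]

```text
clock: 50.98
tcp_pos: [0.5099, 0.2152, 0.2188]
orientation: [0.0, 0.707, 0.707, 0.0]
wrist_force: [0.4, 0.6, 0.5]
finger_gap: 0.0856
grip_force: 0.0
```

>>> arm_command:
  moves: [1, -60, -20, 0, 0, 0, 0, 1, -60, -20, 0, 0, 0, 0, 1, -40, -20, 0, 0, 0, 0, 1, 0, 0, 0, 0, 0, 0, 1, 0, 0, 0, 0, 0, 0]

```text
clock: 51.6
tcp_pos: [0.4511, 0.0566, 0.2172]
orientation: [0.001, 0.707, 0.707, 0.001]
wrist_force: [-0.5, 0.0, -0.4]
finger_gap: 0.0853
grip_force: 0.0
```

```bash
python3 -c "
from dr import *
print(get_state()['tcp_pos'])
im,d,c,P=shot('wrist','w12.png'); P=np.where(np.isfinite(P),P,9)
k=((P[...,2]>.120)&(P[...,2]<.146)&(P[...,0]>.447)&(P[...,0]<.61)&(P[...,1]>.086)&(P[...,1]<.402))
k&=~((np.abs(P[...,1]-.1737)<.005)&(P[...,2]<.135))
n,l,st,ce=cv2.connectedComponentsWithStats(k.astype(np.uint8))
for i in range(1,n):
    if st[i,4]>150: B=P[l==i]; print(ce[i].round(),st[i,4],np.median(im[l==i],0),cv2.minEnclosingCircle(B[:,:2].astype(np.float32)),np.percentile(B[:,2],[2,50,98]).round(4))
h=(np.abs(P[...,2]-.137)<.006)&(P[...,0]<.41)&(P[...,0]>.3)&(P[...,1]>.15)&(P[...,1]<.35)
print('handle',h.sum(),np.percentile(P[h],[2,50,98],axis=0))
"
```

```text
[0.45111146 0.05663992 0.2172048 ]
[419.   9.] 1328 [227. 232. 236.] ((0.508317232131958, 0.19560746848583221), 0.023502124473452568) [0.121  0.1256 0.1421]
[435. 130.] 7143 [53. 56. 86.] ((0.5229480266571045, 0.12067024409770966), 0.030172297731041908) [0.1238 0.1259 0.1422]
handle 897 [[0.37644319 0.1798163  0.1352902 ]
 [0.38510035 0.1888318  0.13881215]
 [0.40884307 0.1919305  0.14103121]]
```

>>> arm_command:
  moves: [1, 40, -10, -30, 0, 0, 0, 1, 60, 0, -30, 0, 0, 0, 1, 30, 0, 0, 0, 0, 0, 1, 0, 0, 0, 0, 0, 0, 1, 0, 0, 0, 0, 0, 0]

```text
clock: 52.28
tcp_pos: [0.4404, 0.183, 0.2737]
orientation: [-0.0, 0.706, 0.708, -0.0]
wrist_force: [-0.2, -0.4, -0.4]
finger_gap: 0.0855
grip_force: 0.0
```

```bash
python3 -c "
from dr import *
print(get_state()['tcp_pos'])
im,d,c,P=shot('wrist','w13.png'); P=np.where(np.isfinite(P),P,9)
k=((P[...,2]>.120)&(P[...,2]<.146)&(P[...,0]>.447)&(P[...,0]<.61)&(P[...,1]>.086)&(P[...,1]<.404))
k&=~((np.abs(P[...,1]-.1737)<.005)&(P[...,2]<.135))
n,l,st,ce=cv2.connectedComponentsWithStats(k.astype(np.uint8))
for i in range(1,n):
    if st[i,4]>150: B=P[l==i]; print(ce[i].round(),st[i,4],np.median(im[l==i],0),cv2.minEnclosingCircle(B[:,:2].astype(np.float32)),np.percentile(B[:,2],[2,50,98]).round(4))
h=(np.abs(P[...,2]-.137)<.006)&(P[...,0]<.41)&(P[...,0]>.3)&(P[...,1]>.18)&(P[...,1]<.31)
print('handle',h.sum(),np.percentile(P[h],[2,50,98],axis=0))
"
```

```text
[0.44040973 0.1829787  0.27374499]
[476.  93.] 5369 [241. 244. 245.] ((0.556344747543335, 0.27143576741218567), 0.03024594858288765) [0.1234 0.1259 0.1422]
[409. 169.] 4434 [242. 244. 245.] ((0.5088668465614319, 0.21386611461639404), 0.030029701068997383) [0.1237 0.1259 0.1423]
[418. 276.] 3610 [ 60.5  64.  104. ] ((0.5231338739395142, 0.12037879228591919), 0.03041236102581024) [0.1225 0.126  0.1423]
handle 3066 [[0.37514691 0.18515982 0.13572608]
 [0.38187017 0.25369174 0.13918484]
 [0.40776181 0.3048399  0.14133766]]
```

All four hubs stand upright in their bays. Pinching the handle again to push the drawer home.

>>> arm_command:
  moves: [-0.25, 40, -40, 0, 0, 0, 0, -0.25, 21, -23, 0, 0, 0, 0, -0.25, 0, 0, 40, 0, 0, 0, -0.25, 0, 0, 0, 0, 0, 0]
  newtons: 60

```text
clock: 52.82
tcp_pos: [0.3755, 0.2421, 0.2318]
orientation: [-0.001, 0.707, 0.707, -0.003]
wrist_force: [-0.3, -0.7, 0.1]
finger_gap: 0.0318
grip_force: 0.0
```

>>> arm_command:
  moves: [-0.25, 0, 0, 40, 0, 0, 0, -0.25, 0, 0, 40, 0, 0, 0, -0.25, 0, 0, 30, 0, 0, 0, -0.25, 0, 0, 20, 0, 0, 0, -0.25, 0, 0, 17, 0, 0, 0, -0.25, 0, 0, 0, 0, 0, 0, -0.25, 0, 0, 0, 0, 0, 0]

```text
clock: 53.7
tcp_pos: [0.3788, 0.2432, 0.0881]
orientation: [0.0, 0.708, 0.707, 0.0]
wrist_force: [-0.5, -0.3, 0.1]
finger_gap: 0.032
grip_force: 0.0
```

>>> arm_command:
  moves: [-1, 0, 0, 0, 0, 0, 0, -1, 0, 0, 0, 0, 0, 0, -1, 0, 0, 0, 0, 0, 0, -1, 0, 0, 0, 0, 0, 0, -1, 0, 0, 0, 0, 0, 0]

```text
clock: 54.32
tcp_pos: [0.3787, 0.2434, 0.0881]
orientation: [0.001, 0.707, 0.707, 0.001]
wrist_force: [1.3, -3.2, 5.5]
finger_gap: 0.0083
grip_force: 58.5
```

>>> arm_command:
  moves: [-1, 0, 3, 0, 0, 0, 0, -1, 0, 7, 0, 0, 0, 0, -1, 0, 11, 0, 0, 0, 0, -1, 0, 14, 0, 0, 0, 0, -1, 0, 14, 0, 0, 0, 0, -1, 0, 14, 0, 0, 0, 0, -1, 0, 14, 0, 0, 0, 0, -1, 0.5, 14, 0, 0, 0, 0]

```text
clock: 55.32
tcp_pos: [0.4688, 0.2442, 0.088]
orientation: [-0.0, 0.707, 0.707, 0.0]
wrist_force: [-2.8, -0.8, 8.0]
finger_gap: 0.008
grip_force: 58.8
```

>>> arm_command:
  moves: [-1, 0.5, 14, 0, 0, 0, 0, -1, 0, 14, 0, 0, 0, 0, -1, 0, 14, 0, 0, 0, 0, -1, 0.5, 14, 0, 0, 0, 0, -1, 0, 12, 0, 0, 0, 0, -1, 0, 9, 0, 0, 0, 0, -1, 0, 6, 0, 0, 0, 0, -1, 0, 4, 0, 0, 0, 0]

```text
clock: 56.32
tcp_pos: [0.556, 0.245, 0.0881]
orientation: [0.0, 0.707, 0.707, 0.0]
wrist_force: [-1.0, -0.8, 6.3]
finger_gap: 0.0077
grip_force: 59.0
```

>>> arm_command:
  moves: [-1, 0, 2, 0, 0, 0, 0, -1, 0, 0, 0, 0, 0, 0]

```text
clock: 56.58
tcp_pos: [0.5582, 0.2451, 0.0881]
orientation: [0.0, 0.707, 0.707, 0.001]
wrist_force: [-1.1, -1.2, 5.0]
finger_gap: 0.008
grip_force: 58.9
```

>>> arm_command:
  moves: [-1, 0, 3, 0, 0, 0, 0, -1, 0, 3, 0, 0, 0, 0, -1, 0, 3, 0, 0, 0, 0, -1, 0, 2, 0, 0, 0, 0, -1, 0, 0, 0, 0, 0, 0]

```text
clock: 57.2
tcp_pos: [0.5661, 0.2451, 0.0881]
orientation: [-0.001, 0.707, 0.707, -0.001]
wrist_force: [-7.8, -0.4, 10.7]
finger_gap: 0.008
grip_force: 59.6
```

It stopped at x=0.566, the expected shut position, with 8 N resistance. Pressing a little more, then releasing and retreating.

>>> arm_command:
  moves: [-1, 0, 1.5, 0, 0, 0, 0, -1, 0, 0, 0, 0, 0, 0, -1, 0, 0, 0, 0, 0, 0, -0.4, 0, 0, 0, 0, 0, 0, -0.4, 0, -3, 0, 0, 0, 0, -0.4, 0, 0, 0, 0, 0, 0, -0.4, 0, 0, 0, 0, 0, 0]

```text
clock: 58.08
tcp_pos: [0.5645, 0.2452, 0.0868]
orientation: [-0.002, 0.707, 0.707, -0.002]
wrist_force: [-7.8, -1.0, 4.6]
finger_gap: 0.0257
grip_force: 0.0
```

>>> arm_command:
  moves: [-0.4, 0, 0, -15, 0, 0, 0, -0.4, 0, 0, -40, 0, 0, 0, -0.4, 0, 0, -50, 0, 0, 0, -0.4, 0, 0, -50, 0, 0, 0, -0.4, -40, -20, 0, 0, 0, 0, -0.4, -50, -20, 0, 0, 0, 0, -0.4, 0, 0, 0, 0, 0, 0, -0.4, 0, 0, 0, 0, 0, 0]

```text
clock: 59.08
tcp_pos: [0.528, 0.155, 0.2431]
orientation: [0.001, 0.707, 0.707, 0.001]
wrist_force: [0.7, 1.1, -0.3]
finger_gap: 0.0253
grip_force: 0.0
```

```bash
python3 -c "
from look import *
im,d,c,P=shot('wrist','w14.png'); s=get_state();print(s['tcp_pos'],s['wrist_force']); P=np.where(np.isfinite(P),P,9)
hsv=cv2.cvtColor(im,cv2.COLOR_BGR2HSV).astype(int)
b=(P[...,2]>.155)&(P[...,2]<.166)&(hsv[...,0]>95)&(hsv[...,0]<125)&(hsv[...,1]>110); print('panel top',b.sum(),np.percentile(P[b],[2,50,98],axis=0).round(4).tolist())
g=(np.abs(P[...,2]-.165)<.003)&(hsv[...,1]<60)&(P[...,0]<.8); print('carcass',np.percentile(P[g],[.5,2],axis=0).round(4).tolist())
b=(P[...,2]<.08)&(P[...,2]>.01)&(P[...,0]>.5)&(P[...,1]>.1); print('lower min x',np.percentile(P[b],[1,50],axis=0).round(4).tolist())
"
```

```text
[0.52802693 0.15541752 0.24276944] [ 0.47405644 -0.61682506  0.29632195]
panel top 6619 [[0.6074, 0.0767, 0.156], [0.6131, 0.2046, 0.1592], [0.6194, 0.289, 0.1607]]
carcass [[0.6198, 0.0687, 0.1632], [0.6211, 0.0726, 0.1638]]
lower min x [[0.6043, 0.1023, 0.0109], [0.6075, 0.2226, 0.0581]]
```

```bash
python3 -c "
from workcell import *
print(hand_in())"
```

```text
the job is handed in; nothing more can be done
None
```

I handed the job in after about 59 s of robot time, but `hand_in()` gave no verdict. The used hub was pressed at about 15 N in the caliper, released by sliding the jaw back about 28 mm, then stood in the red-lined bay; all three silver hubs are in the black-lined bay, and the drawer measures shut to about 1 mm.

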